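# Check the lap guide with the collared gauge rod and hold it level under the magnifier

## Task

Of the two rods lying in the wooden cradles, take the one with the collar, push it gently down the slanting guide tube of the lap housing until you feel its collar press the sprung stop inside fully home, then draw it right out again. Finish holding it in the gripper, level, with its tip under the middle of the magnifier lens and about 8 cm below the lens, touching nothing else; do not put it down or let go. Do not disturb the other things on the bench.

Things in the scene. Friction and masses are not known exactly. Their poses are not given: they have to be found in the camera images.
- gauge: Collared gauge rod, 240 mm, 0.2 kg, lying level. Origin mid-handle on its axis, 55 mm above bench; x runs to the tip. Handle: bar 16 x 16 mm, x -50 to 50, sides square to y and z; 9 mm round neck to x 86; collar 23 mm across, x 86 to 100; 8 mm round rod to the tip at x 190 (last 5 mm tapers to 4 mm). Centre of mass at x 28. Grip mid-handle from above, closing along y.
- gauge_tip (a point): The tip of the gauge rod, on its axis, 190 mm ahead of the handle's middle.
- gauge_collar (a point): Centre of the collar's front face (the face towards the tip), 100 mm ahead of the handle's middle and 90 mm behind the tip.
- gauge_cradle: Fixed wooden cradle holding the gauge rod: base 150 x 44 x 8 mm, two notched posts 12 x 44 mm, centred 42 mm behind and 68 mm ahead of mid-handle, tops 57 mm above the bench. Origin on the bench under mid-handle, x along the rod. The two cradles are alike and may stand in either place; lift the rod straight up.
- plain_rod: The other rod: same handle and same length but without a collar. Lies in the other cradle, leave it there. Origin and axes as for the gauge rod.
- plain_cradle: The other fixed cradle, same sizes and axes, holding the plain rod.
- housing: Fixed grey lap housing with a lead lap on top (150 mm across, top 104 mm above the bench, a spindle nut to 116 mm) and the slanting steel guide tube on its side. Origin on the bench under the middle of the tube's mouth; x axis level, in the direction in which a rod goes in; the lap's axis is at x = 200 mm.
- guide_tube: Fixed steel guide tube. Origin mid-mouth, 140 mm above bench; z along the bore OUT of the mouth, rising 30 degrees: a rod goes in along -z, 30 degrees downward. Outside 36 mm, bore 28, mouth flared to 38 (47 outside), clear 150 mm deep. Inside, at an unknown depth of 6 to 22 mm, is the sprung stop ring: opening 19 mm narrowing to 14. The rod passes through it, the collar lands on it.
- stop_ring (a joint): Travel of the sprung stop ring along the tube under the collar, m: 0 at rest, 0.004 fully home. The spring needs 2 N to start and 4 N at full travel, then the stop is hard.
- magnifier: Fixed bench magnifier: round horizontal lens, rim 104 mm across and 12 mm thick, centre 250 mm above the bench, carried by an arm to an 18 mm post 135 mm off in the direction of its x axis (foot 90 x 110 x 22 mm under the post). Origin on the bench under the lens centre; z up.
- lens_center (a point): Centre of the lens, 250 mm above the bench.
- read_point (a point): The reading point: 80 mm straight below the lens centre (170 mm above the bench), where the rod's tip is to be held.
- dish: Honey-coloured glass dish, 100 mm across, 30 mm high, standing on the bench; origin at the centre of its underside. Leave alone.
- bead: Mint glass bead, 20 mm across, in the dish; leave alone. Origin at its underside.
- radius_gauge: Flat steel radius gauge about 120 x 38 x 5 mm lying on the bench; origin at the centre of its underside. Leave alone.
- glass_blank: Clear glass disc 60 mm across, 10 mm thick, on the bench; origin at the centre of its underside. Leave alone.
- sanding_block: Cork sanding block 70 x 45 x 30 mm on the bench; origin at the centre of its underside. Leave alone.
- spare_lap: Spare lead lap 70 mm across, 14 mm thick with a 10 mm stub on top, on the bench; origin at the centre of its underside. Leave alone.
Not all that is in view belongs to the job. Leave any blue or purple look-alike of the gauge alone.

How it is judged:
On the way, in this order (a step that is already met when the one before it is completed fails the run):
1. the collared gauge rod is lifted out of its cradle in the gripper (contact force between the fingers and gauge above 1 N and height (world z) of gauge above 0.085 m and contact force between gauge and gauge_cradle below 0.1 N), for 0.1 s.
2. the rod is in the guide tube with its collar pressing the stop ring home (contact force between the fingers and gauge above 1 N and value of joint stop_ring above 0.0025 m and z of gauge_collar in the frame of guide_tube below -0.004 m and angle between the x axis of gauge and the z axis of guide_tube, either way round below 0.12 rad), for 0.1 s.
3. the rod is drawn right out of the tube, still in the gripper (contact force between the fingers and gauge above 1 N and z of gauge_tip in the frame of guide_tube above 0.005 m and value of joint stop_ring below 0.0015 m), for 0.1 s.
At the end, for the whole second after the job is handed in: The gauge rod is held in the gripper, at rest and touched by nothing else, level within 0.12 rad, its tip within 25 mm sideways of the lens centre and 50 to 110 mm below it (contact force between the fingers and gauge above 1 N and angle between gauge's own x axis and vertical between 1.4508 and 1.6908 rad and horizontal distance between gauge_tip and lens_center below 0.025 m and z of gauge_tip in the frame of magnifier between 0.14 and 0.2 m and linear speed of gauge below 0.03 m/s and contact force between gauge and housing below 0.1 N and contact force between gauge and magnifier below 0.1 N and contact force between gauge and gauge_cradle below 0.1 N and contact force between gauge and plain_cradle below 0.1 N and contact force between gauge and plain_rod below 0.1 N and contact force between gauge and dish below 0.1 N and contact force between gauge and bead below 0.1 N and contact force between gauge and radius_gauge below 0.1 N and contact force between gauge and glass_blank below 0.1 N and contact force between gauge and sanding_block below 0.1 N and contact force between gauge and spare_lap below 0.1 N); the arm keeps its last pose, push and grip.
It fails at once if the gauge rod is forced against the housing or tube (over 60 N) (contact force between gauge and housing above 60 N).
It fails at once if the magnifier is struck with the rod (over 15 N) (contact force between gauge and magnifier above 15 N).
It fails at once if one of the other things on the bench is disturbed (moved over 25 mm) (distance of any of plain_rod, dish, bead, radius_gauge, glass_blank, sanding_block, spare_lap from where it was at the start of the episode above 0.025 m).
It also fails if it takes over 51 s, if anything falls off the work surface, if the arm or the gripper's body presses on something with over 40 N, if the wrist force passes 120 N, or if a joint passes its speed limit or range.

## Robot

A 6-joint arm with a two-finger parallel gripper is mounted at the origin on the work surface. World frame = base frame: x ahead of the robot, y to its left, z up, the work surface at z = 0. Lengths are in m, angles in rad, forces in N, time in s.
With the tool pointing down it reaches from about 0.35 to 0.875 m from the base axis. Payload 4.2 kg.
Tool frame: the origin (TCP) lies on the centre line of the jaws, within the pads' length; the fingertips stand 25 mm ahead of it and the grasp point (between the pads) lies 6 mm ahead of it; x points along the fingers, z is the direction in which the jaws open and shut, and the axes are right-handed (so a half turn about x gives the same grasp; the last joint's range is limited). The gripper opens to 85 mm and grips with 20 to 120 N. Pads are 22 mm wide; open, the fingers measure 114 mm over their backs; the gripper's body (76 mm by 85 mm) begins 54 mm behind the grasp point. The pads swing forward as they close: fully open they stand 13 mm farther back than shut.
Start: joints at [-0.98, 0.385, 0.008, 0, -1.194, -0.259], TCP at [0.204, -0.591, 0.256] pointing down, gripper open.
Joint ranges: [-3.14, 3.14], [-1.21, 2.06], [-1.07, 1.41], [-3.16, 2.05], [-2.99, -0.16], [-3.1, 3.1]. Speed limits (rad/s): [2.79, 2.79, 3.14, 3.14, 3.14, 3.14].

## Interface

Orientations are given as a unit quaternion [x, y, z, w].
In Python, from rig import r gives the robot as it stands.
- The arm moves only by the tool servo_tool, never from a script. Its argument "deltas" is text: rows parted by semicolons, each of 5 numbers parted by spaces: the finger opening in mm, from 0 to 85.4, then the shift along the world's x, y, z in mm, then the turn about the world's z in rad. A call has 1 to 12 rows; each row is the pose to reach, as a shift and turn from the pose commanded when the call began; what a row does not reach only later rows make up. A row lasts 1/8 s, in which the tool goes at most 62.5 mm and 10.7 degrees, less where a joint would pass 70% of its speed; a pose out of reach is approached as far as the arm can. A call with a gripper value outside its range is refused whole. The fingers move at their own pace and stop on an object; "squeeze" is the grip in N (left out, the last holds). Time passes only in rows, so rows that repeat a pose let the fingers close. It gives the time, the measured TCP pose, the force and the opening at its end, in the units of the state.
- r.read_state(): the state, without advancing time (a new reading comes with each control period).
- r.camera(name): name is "scene" or "top"; returns a dict with "frame" (420x560x3 uint8, red, green, blue), "fx", "fy", "cx", "cy" (pixels), "R" (3x3) and "t" (3): a world point X has camera coordinates R X + t. Camera axes: x right, y down, z forward; pixel columns grow to the right and rows downward; lengths in m; the calibration is good to about 2 mm. A picture is of the moment at which its call begins. There is no depth.
- r.finish_job(): hands the job in, once; it reports no verdict.
The state is a dict: "time": time; "joints": joint angles; "joint_vel": joint speeds; "effort": joint torques, N m; "tcp_pos": TCP position; "orientation": TCP orientation; "force": force on the tool from outside, world axes, zero at the start; "moment": the same for the moment, N m; "finger_gap": finger opening in m.
Only numpy, scipy, OpenCV 4.12 (cv2) and the standard library are available. Lean on these libraries where they do the work, as an engineer would, in place of code of your own. Each camera call takes 0.05 s, during which the arm holds its last target.

## Working session

There is one attempt and no reset: what is moved stays moved. The work goes in short steps, Python scripts to look and compute and a tool call to move; the robot and the scene stay as the last step left them, time stands still between calls to the robot, and variables do not carry over. Pictures are saved under pics/ and viewed, and the job is handed in when it is done.

Besides the shell and the picture viewer there is one more tool, called after "Request:" by a JSON object that holds its "api" and its "payload", one argument or row to a line. servo_tool: Moves the arm, as the interface text tells. Its arguments: {"type":"object","properties":{"deltas":{"type":"string"},"squeeze":{"type":"number"}},"required":["deltas"]}

```bash
ls; mkdir -p pics
python3 - <<'E'
from rig import r
import cv2,numpy as np,pickle
print(r.read_state())
for n in("scene","top"):
    c=r.camera(n); pickle.dump(c,open(f'{n}.pkl','wb'))
    print(n,c['fx'],c['fy'],c['cx'],c['cy'],c['R'],c['t'])
    cv2.imwrite(f'pics/{n}0.png',cv2.resize(c['frame'][:,:,::-1],(800,600),interpolation=cv2.INTER_CUBIC))
E
```

```text
pics
{'time': 0.0, 'joints': array([-9.80405018e-01,  3.85559958e-01,  6.61635105e-03, -5.01660544e-04,
       -1.19397241e+00, -2.58599259e-01]), 'joint_vel': array([-6.69251989e-04, -5.65923113e-04,  1.49758102e-03, -1.73048999e-03,
       -9.12820867e-05, -7.20072941e-04]), 'effort': array([ 9.03654072e-04, -3.92293417e+01,  1.88403386e+01,  4.18622419e+00,
       -4.58024864e-03,  2.32231071e-05]), 'tcp_pos': array([ 0.20343572, -0.59040717,  0.25521535]), 'orientation': array([-0.57502218,  0.4102015 ,  0.57630805,  0.41103923]), 'force': array([-0.41069736, -1.16143752,  0.53650147]), 'moment': array([0.01473716, 0.00233799, 0.0174207 ]), 'finger_gap': 0.08543433813541097}
scene 403.24670747144256 403.24670747144256 275.83644015979326 207.13908670979055 [[-0.65040492  0.75957091 -0.00504666]
 [ 0.6016637   0.51111402 -0.61381043]
 [-0.46365313 -0.40226172 -0.78943732]] [ 0.48036744 -0.1025917   1.39558924]
top 509.48819244099917 509.48819244099917 278.49315689090474 205.6061864359206 [[ 0.02114062 -0.9997385   0.00871803]
 [-0.98565694 -0.0223016  -0.16728131]
 [ 0.16743199 -0.00505655 -0.98587066]] [-0.21932893  0.51765808  1.66826333]
```

View pics/scene0.png

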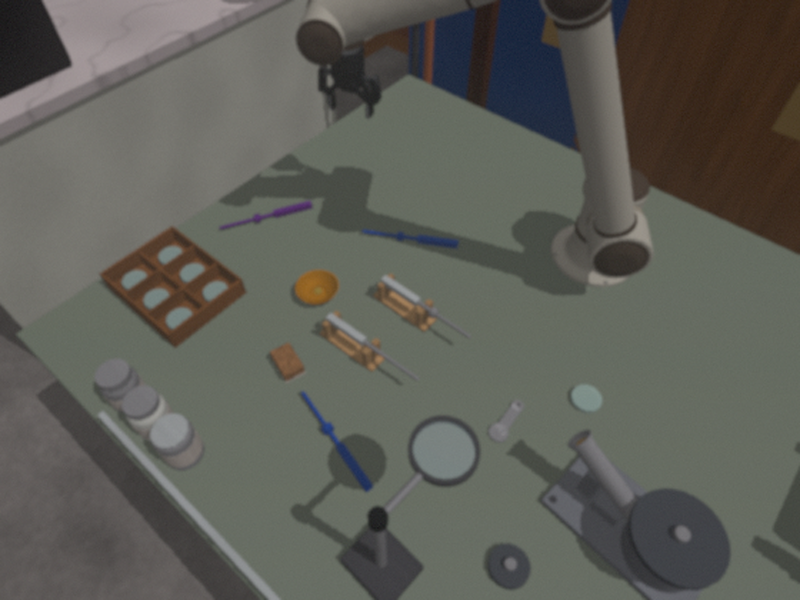

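View pics/top0.png

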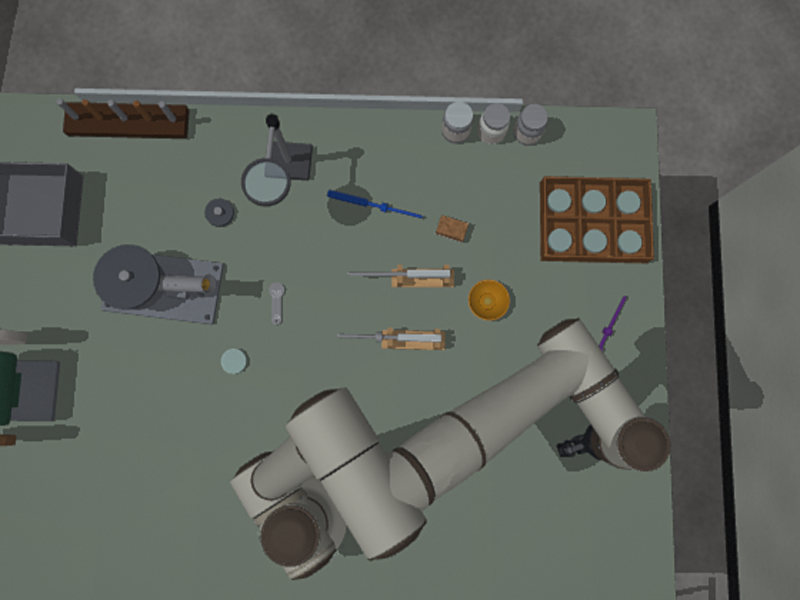

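Run:
```python
import cv2,pickle
def crop(n,u0,u1,v0,v1,o,s):
    f=pickle.load(open(f'{n}.pkl','rb'))['frame'][v0:v1,u0:u1,::-1]
    cv2.imwrite('pics/'+o,cv2.resize(f,None,fx=s,fy=s,interpolation=cv2.INTER_CUBIC))
crop('top',230,330,180,250,'t_rods.png',8)
crop('top',60,175,165,235,'t_house.png',6.9)
crop('top',130,230,75,150,'t_mag.png',8)
crop('scene',215,335,185,275,'s_rods.png',6.6)
crop('scene',370,520,290,410,'s_house.png',5)
crop('scene',230,350,280,420,'s_mag.png',4.2)
```

```text
(no output)
```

View pics/t_rods.png

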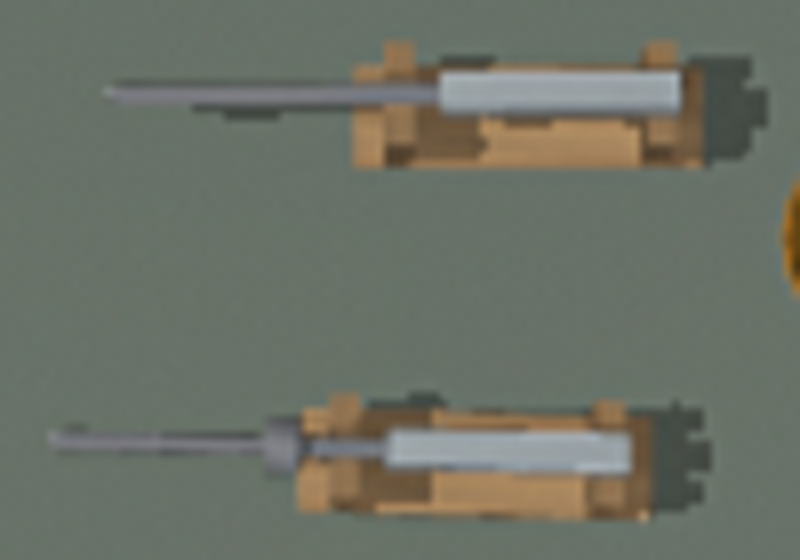

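View pics/t_house.png

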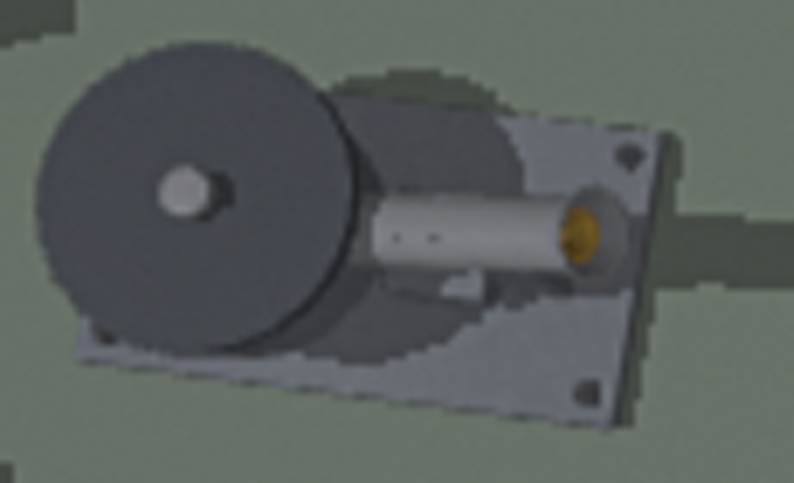

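View pics/t_mag.png

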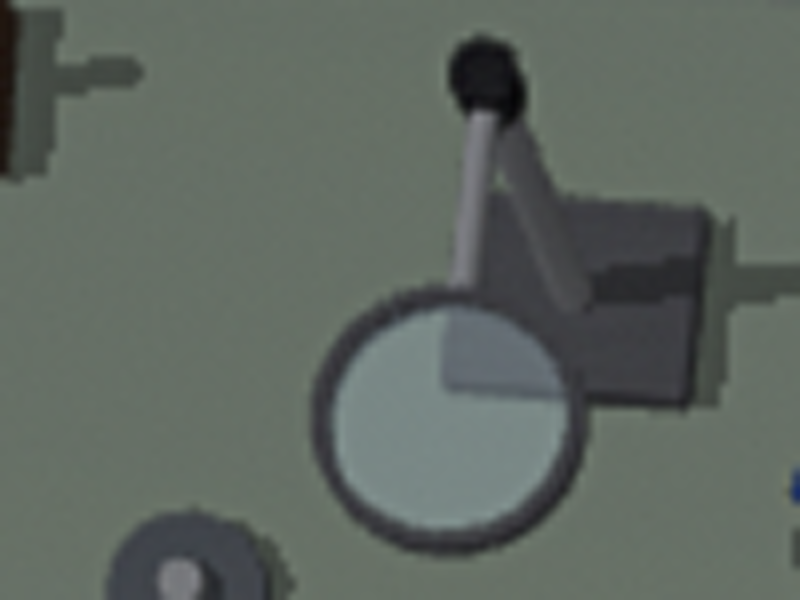

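View pics/s_rods.png

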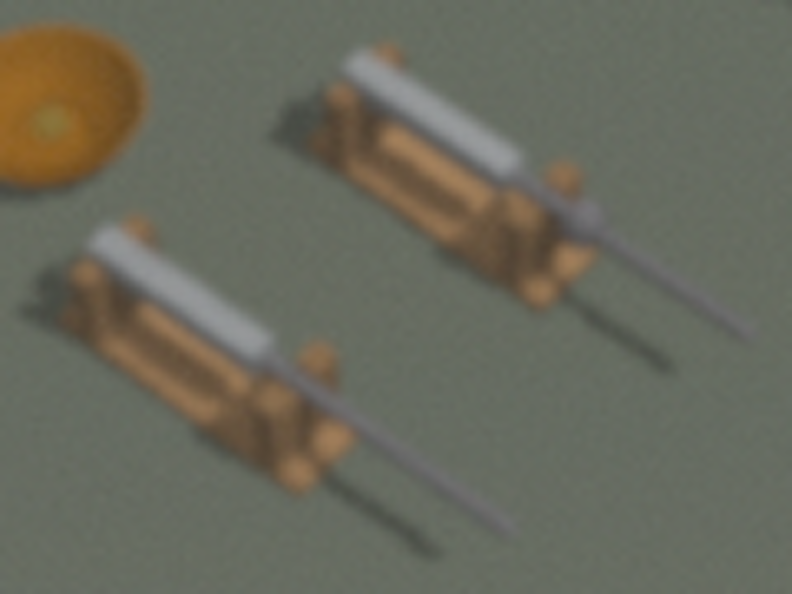

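View pics/s_house.png

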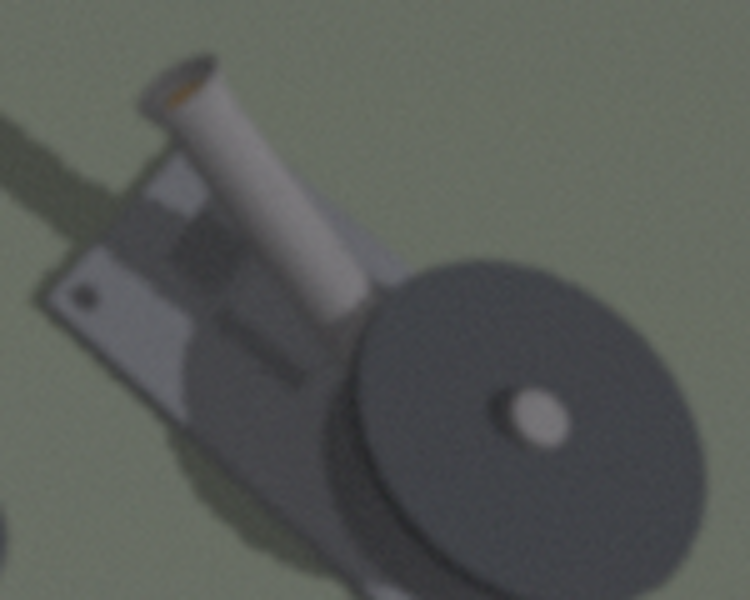

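View pics/s_mag.png

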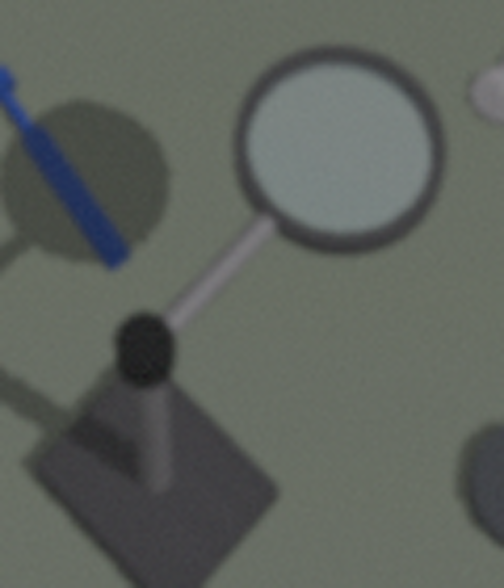

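```bash
cat > h.py <<'E'
import pickle,numpy as np,cv2
C={n:pickle.load(open(f'{n}.pkl','rb')) for n in('scene','top')}
def px(p,s,off): return [off[i]+(p[i]+.5)/s-.5 for i in(0,1)]
def onz(n,uv,z):
    c=C[n];R=c['R'];t=c['t'];o=-R.T@t
    d=R.T@np.array([(uv[0]-c['cx'])/c['fx'],(uv[1]-c['cy'])/c['fy'],1]); return o+d*(z-o[2])/d[2]
def P(n):
    c=C[n];K=np.array([[c['fx'],0,c['cx']],[0,c['fy'],c['cy']],[0,0,1]]);return K@np.c_[c['R'],c['t']]
def tri(a,b):
    X=cv2.triangulatePoints(P('top'),P('scene'),np.array(a,float).reshape(2,1),np.array(b,float).reshape(2,1));return (X[:3]/X[3]).ravel()
def proj(n,X):
    q=P(n)@np.r_[X,1];return q[:2]/q[2]
TR=lambda p:px(p,8,(230,180)); TH=lambda p:px(p,6.9,(60,165)); TM=lambda p:px(p,8,(130,75))
SR=lambda p:px(p,6.6,(215,185)); SH=lambda p:px(p,5,(370,290)); SM=lambda p:px(p,4.2,(230,280))
E
python3 - <<'E'
from h import *
np.set_printoptions(precision=4,suppress=True)
print('cams',[-C[n]['R'].T@C[n]['t'] for n in C])
print('tip top',onz('top',TR((48,439)),.055),'scene',onz('scene',SR((750,335)),.055),tri(TR((48,439)),SR((750,335))))
a=onz('top',TR((388,448)),.063);b=onz('top',TR((631,452)),.063);print('handle',a,b,(a+b)/2)
a=onz('scene',SR((517,160)),.063);b=onz('scene',SR((357,62)),.063);print('handle scene',a,b,(a+b)/2)
print('collar',onz('top',TR((280,446)),.055))
print('lap',onz('top',TH((196,197)),.104),'nut',onz('top',TH((187,190)),.116),'scene lap',onz('scene',SH((531,430)),.104),onz('scene',SH((539,417)),.116))
print('mouth',onz('top',TH((606,236)),.14),onz('scene',SH((182,85)),.14),tri(TH((606,236)),SH((182,85))))
print('lens',onz('top',TM((449,420)),.25),onz('scene',SM((340,149)),.25))
print('magpost top?',onz('top',TM((568,300)),.022))
E
```

```text
cams [array([1.0212, 0.249 , 1.0412]), array([ 0.2355, -0.1993,  1.7332])]
tip top [ 0.4207 -0.068   0.055 ] scene [ 0.4221 -0.0682  0.055 ] [ 0.421  -0.0682  0.0536]
handle [ 0.4192 -0.2086  0.063 ] [ 0.4197 -0.3086  0.063 ] [ 0.4194 -0.2586  0.063 ]
handle scene [ 0.4178 -0.2054  0.063 ] [ 0.4214 -0.3009  0.063 ] [ 0.4196 -0.2532  0.063 ]
collar [ 0.4199 -0.1639  0.055 ]
lap [0.5393 0.4116 0.104 ] nut [0.5403 0.4115 0.116 ] scene lap [0.5431 0.4169 0.104 ] [0.5417 0.4152 0.116 ]
mouth [0.5187 0.2087 0.14  ] [0.519  0.2193 0.14  ] [0.5185 0.214  0.1336]
lens [0.7222 0.0791 0.25  ] [0.7239 0.0831 0.25  ]
magpost top? [0.8531 0.0726 0.022 ]
```

```bash
cat > ov.py <<'E'
from h import *
def overlay(M,yaw,L,out,lens):
    h=np.array([np.cos(yaw),np.sin(yaw),0]);z=np.array([0,0,1.]);l=np.cross(z,h)
    n=-np.cos(np.pi/6)*h+.5*z; u=.5*h+np.cos(np.pi/6)*z
    ths=np.linspace(0,2*np.pi,73)
    curves=[]
    for s,rad in((0,.0235),(0,.019),(-.02,.018),(-.10,.018),(-.13,.018)):
        curves.append([M+n*s+rad*(np.cos(t)*l+np.sin(t)*u) for t in ths])
    lap=np.array([M[0],M[1],.104])+.2*h
    curves.append([lap+.075*np.array([np.cos(t),np.sin(t),0]) for t in ths])
    for zz,rad in((.256,.052),(.244,.052)):
        curves.append([np.array([lens[0],lens[1],zz])+rad*np.array([np.cos(t),np.sin(t),0]) for t in ths])
    for nme,box,sc in(('top',(60,175,165,235),6.9),('scene',(370,520,290,410),5),('top',(130,230,75,150),8),('scene',(230,350,280,420),4.2)):
        u0,u1,v0,v1=box
        im=cv2.resize(C[nme]['frame'][v0:v1,u0:u1,::-1],None,fx=sc,fy=sc,interpolation=cv2.INTER_CUBIC)
        for c in curves:
            q=np.array([proj(nme,X) for X in c]);q=(q-[u0,v0]+.5)*sc-.5
            cv2.polylines(im,[np.round(q).astype(np.int32)],False,(0,255,255),1)
        cv2.imwrite(f'pics/{out}_{nme}{int(sc*10)}.png',im)
if __name__=='__main__':
    import sys
    a=list(map(float,sys.argv[2:]))
    overlay(np.array([a[0],a[1],.14]),a[2],0,sys.argv[1],a[3:5])
E
python3 - <<'E'
from h import *
# base plate edges direction, z~0.012
for z in(0.0,.012):
    a=onz('top',TH((80,360)),z);b=onz('top',TH((610,428)),z);c=onz('top',TH((660,135)),z)
    print(a,b,c,np.arctan2(*(a-b)[[1,0]]),np.arctan2(*(c-b)[[1,0]])+np.pi/2)
E
python3 ov.py A 0.5187 0.2137 1.463 0.7225 0.080
```

```text
[0.47513724 0.50105633 0.        ] [0.44701574 0.23640647 0.        ] [0.59573034 0.22081477 0.        ] 1.4649342834863728 1.4663348227449133
[0.47347843 0.4962074  0.012     ] [0.44555162 0.23338987 0.012     ] [0.59323658 0.21790612 0.012     ] 1.4649342834863726 1.4663348227449131
```

View pics/A_top69.png

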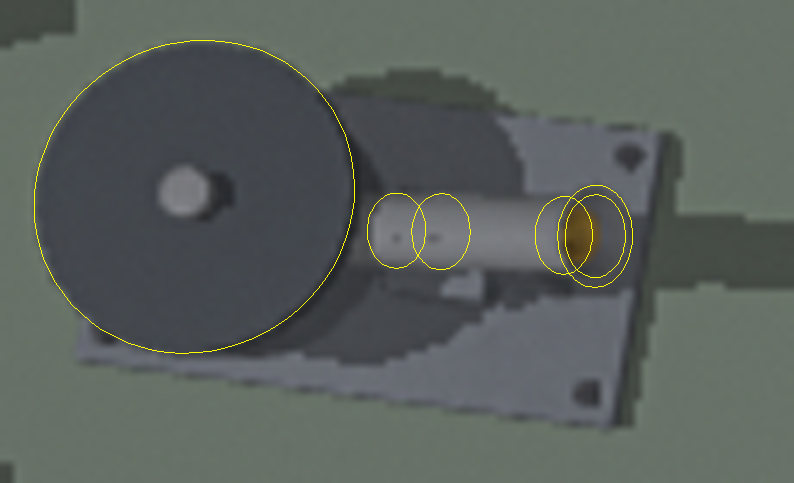

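View pics/A_scene50.png

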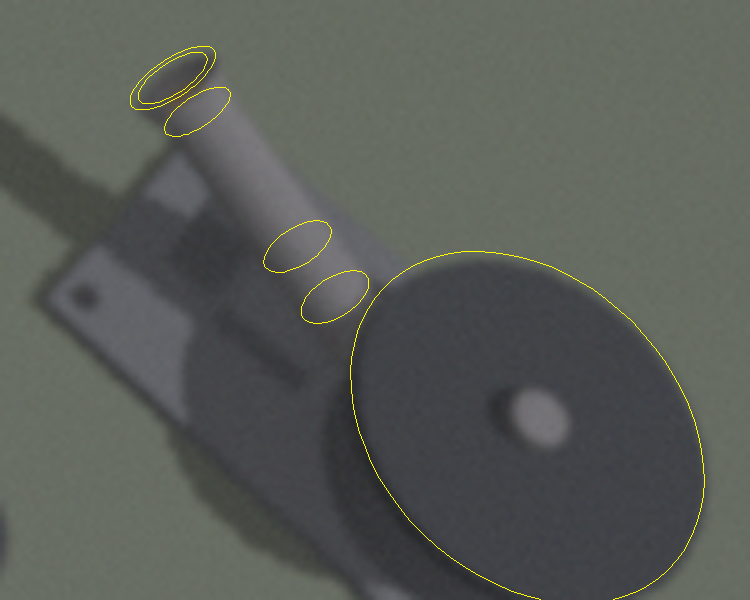

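View pics/A_top80.png

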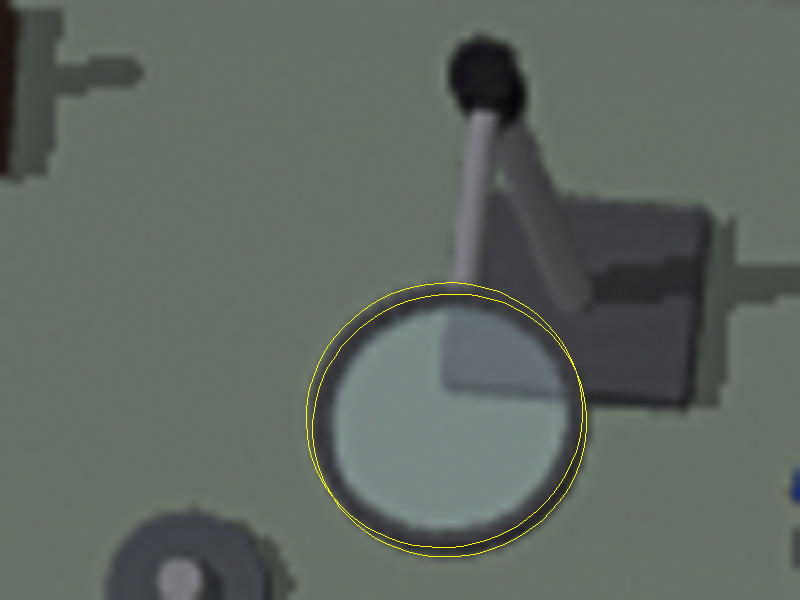

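View pics/A_scene42.png

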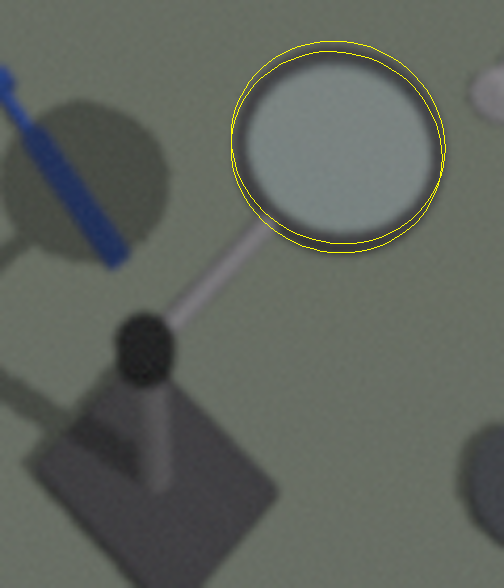

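Run:
```python
from rig import r
from scipy.spatial.transform import Rotation as Ro
s=r.read_state();print(Ro.from_quat(s['orientation']).as_matrix().round(4),s['tcp_pos'])
import numpy as np
z=Ro.from_quat(s['orientation']).as_matrix()[:,2];print(np.arctan2(z[1],z[0]))
```

```text
[[-8.000e-04 -9.455e-01 -3.256e-01]
 [ 1.800e-03 -3.256e-01  9.455e-01]
 [-1.000e+00  1.000e-04  2.000e-03]] [ 0.20342484 -0.59045695  0.25533573]
1.902451480105368
```

Request:
{"api": "servo_tool", "payload": {
  "deltas": "60 30 45 -10 0.17; 60 60 90 -20 0.34; 60 90 140 -30 0.51; 60 120 185 -40 0.68; 60 150 230 -50 0.85; 60 180 280 -60 1.02; 60 205 315 -75 1.16; 60 215.5 332.5 -90 1.233; 60 215.5 332.5 -100 1.233; 60 215.5 332.5 -100 1.233",
  "squeeze": 30
}}

```text
time: 1.35
tcp_pos: [0.4183, -0.2585, 0.1555]
orientation: [-0.706, 0.002, 0.708, 0.003]
force: [-0.7, -0.0, 0.5]
finger_gap: 0.0599
```

```bash
cat > snap.py <<'E'
import sys,pickle,cv2,os
from rig import r
import numpy as np
from scipy.spatial.transform import Rotation as Ro
np.set_printoptions(precision=4,suppress=True)
tag=sys.argv[1]
for n in sys.argv[2:]:
    c=r.camera(n.split(':')[0]); n,b=(n.split(':')+[None])[:2]
    pickle.dump(c,open(f'{n}.pkl','wb'))
    u0,u1,v0,v1=map(int,b.split(',')) if b else (0,560,0,420)
    s=min(800/(u1-u0),600/(v1-v0))
    cv2.imwrite(f'pics/{tag}_{n}.png',cv2.resize(c['frame'][v0:v1,u0:u1,::-1],None,fx=s,fy=s,interpolation=cv2.INTER_CUBIC)); print(n,b,'scale',s)
s=r.read_state();z=Ro.from_quat(s['orientation']).as_matrix()[:,2]
print(s['time'],s['joints'],s['tcp_pos'],np.arctan2(z[1],z[0]),s['force'],s['moment'],s['finger_gap'])
E
python3 snap.py b top:230,330,180,255 scene:215,335,170,260
```

```text
top 230,330,180,255 scale 8.0
scene 215,335,170,260 scale 6.666666666666667
1.45 [-0.2235  0.2641 -0.4515  0.0003 -0.855   0.2157] [ 0.4189 -0.2591  0.1565] 3.1339884096918555 [-1.1183  0.9169 -0.6953] [-0.0293 -0.0377  0.0306] 0.06037698373727314
```

View pics/b_top.png

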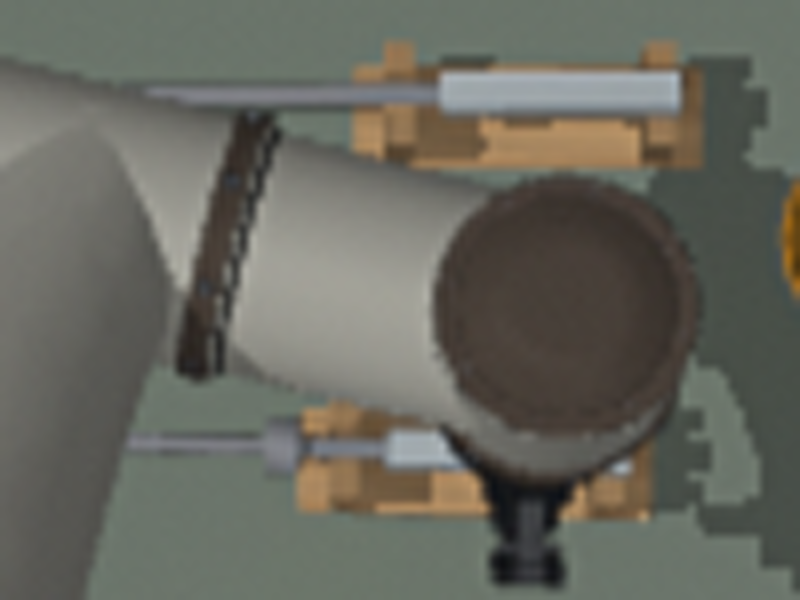

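View pics/b_scene.png

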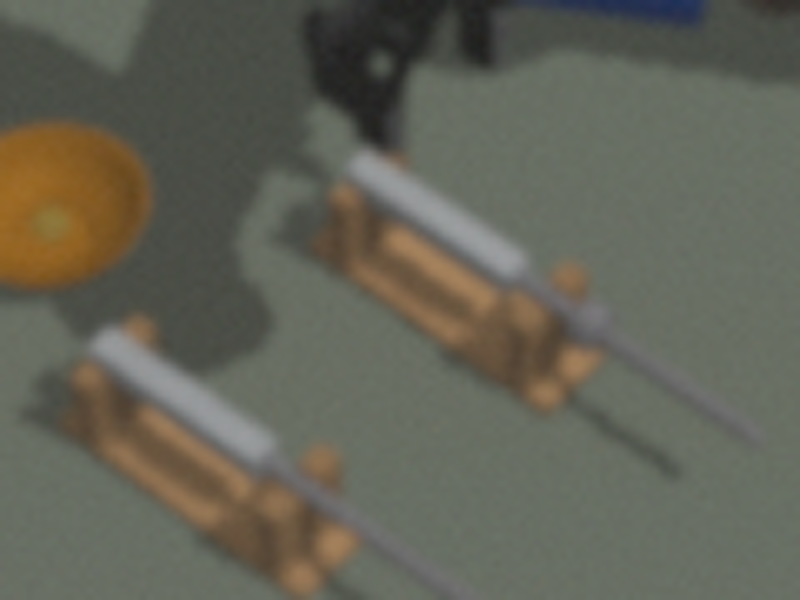

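Request:
{"api": "servo_tool", "payload": {
  "deltas": "60 0 0 -40 0; 60 0 0 -75 0; 60 0 0 -95 0; 60 0 0 -95 0; 10 0 0 -95 0; 10 0 0 -95 0; 10 0 0 -95 0; 10 0 0 -95 0; 10 0 0 -95 0",
  "squeeze": 30
}}

```text
time: 2.58
tcp_pos: [0.4198, -0.2587, 0.0625]
orientation: [0.708, -0.002, -0.706, -0.002]
force: [-0.5, 0.4, 6.4]
finger_gap: 0.0155
```

```bash
python3 snap.py c scene:215,335,170,260
```

```text
scene 215,335,170,260 scale 6.666666666666667
2.625 [-0.2219  0.4051 -0.5513  0.0008 -0.6123  0.2158] [ 0.4198 -0.2586  0.0625] 3.1361457111295103 [ 0.2148 -0.5224  6.1575] [ 0.058   0.2936 -0.0233] 0.015415996503571816
```

View pics/c_scene.png

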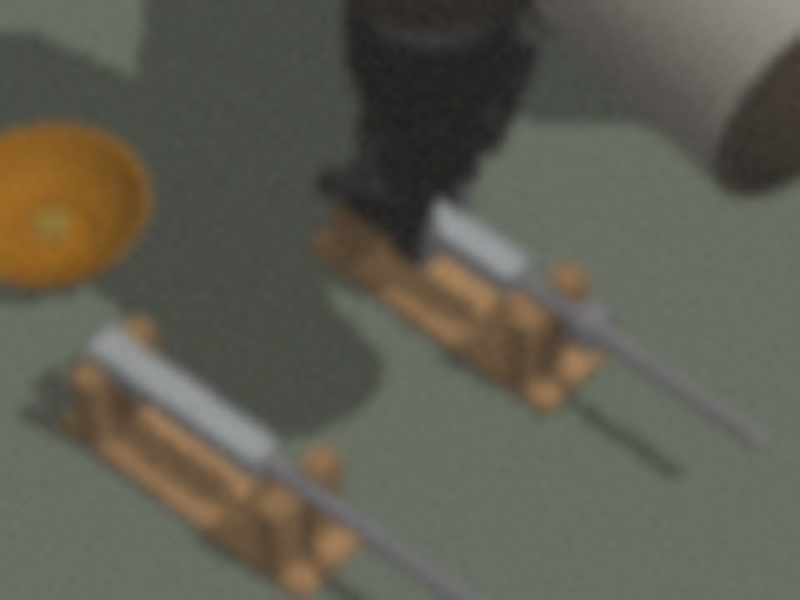

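Request:
{"api": "servo_tool", "payload": {
  "deltas": "10 0 0 10 0; 10 0 0 30 0; 10 0 0 60 0; 10 0 0 90 0; 10 0 0 90 0; 10 0 0 90 0"
}}

```text
time: 3.38
tcp_pos: [0.4182, -0.258, 0.1504]
orientation: [-0.707, 0.002, 0.708, 0.003]
force: [0.1, 0.6, -2.8]
finger_gap: 0.0153
```

```bash
python3 snap.py d scene:215,375,150,270 top:200,330,180,255
```

```text
scene 215,375,150,270 scale 5.0
top 200,330,180,255 scale 6.153846153846154
3.475 [-0.2219  0.2722 -0.4601 -0.0005 -0.8416  0.2159] [ 0.4181 -0.258   0.1499] 3.135300383606847 [ 0.0867  0.3297 -0.8603] [-0.0798 -0.068   0.0252] 0.015357519780914054
```

View pics/d_scene.png

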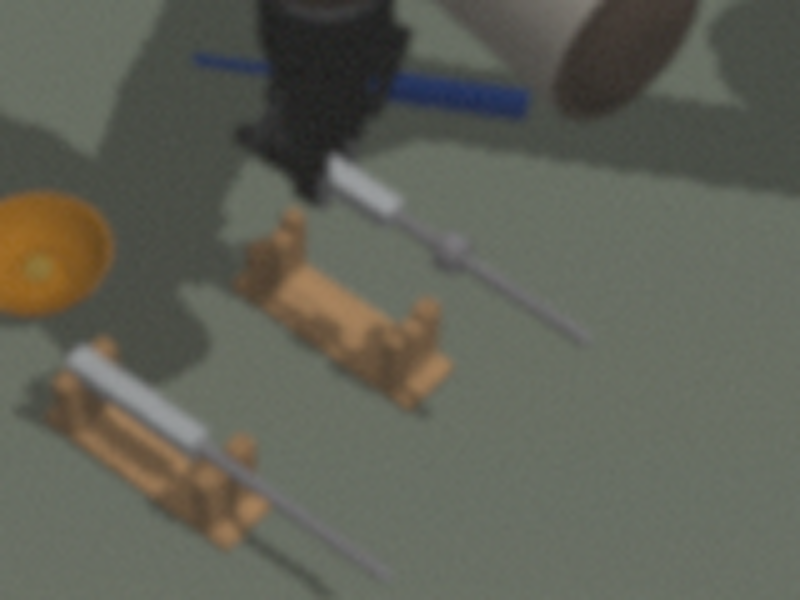

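View pics/d_top.png

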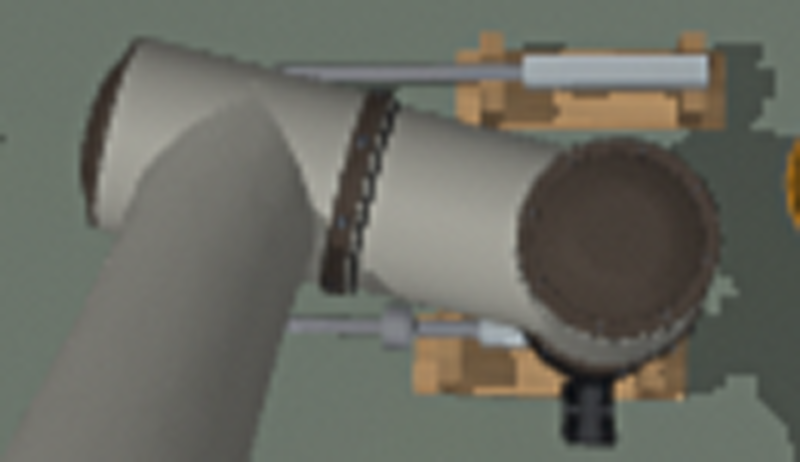

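```bash
cat > tilt.py <<'E'
from h import *
def rodpts(tcp,zyaw,pitch,ds=(50,93,100,190),zoff=-.006):
    yaw=zyaw-np.pi/2
    a=np.array([np.cos(pitch)*np.cos(yaw),np.cos(pitch)*np.sin(yaw),-np.sin(pitch)])
    o=np.array(tcp)+[0,0,zoff]
    return [o+a*d*1e-3 for d in ds]
E
python3 - <<'E'
from tilt import *
np.set_printoptions(precision=1,suppress=True)
for p in(-.05,0,.05,.1):
    q=[(proj('scene',X)-[215,150]+.5)*5-.5 for X in rodpts([.4182,-.2583,.15],3.1355,p)]
    print(p,*q)
E
```

```text
-0.05 [390.9 206.3] [449.2 241.4] [458.8 247.2] [588. 325.]
0 [390.9 209.1] [448.9 246.6] [458.5 252.8] [586.5 335.5]
0.05 [390.7 211.9] [448.4 251.6] [457.9 258.2] [584.4 345.4]
0.1 [390.3 214.4] [447.5 256.4] [456.9 263.3] [581.6 354.7]
```

Request:
{"api": "servo_tool", "payload": {
  "deltas": "10 10 40 5 0; 10 30 90 5 -0.03; 10 50 145 5 -0.06; 10 68 200 0 -0.1; 10 78 240 -8 -0.1; 10 78 255 -13 -0.1; 10 78 255 -13 -0.1; 10 78 255 -13 -0.1"
}}

```text
time: 4.47
tcp_pos: [0.4966, -0.0043, 0.138]
orientation: [-0.706, 0.038, 0.707, 0.038]
force: [-0.1, 0.3, -1.6]
finger_gap: 0.0155
```

```bash
python3 snap.py e scene:330,450,260,350 top:100,230,160,255
```

```text
scene 330,450,260,350 scale 6.666666666666667
top 100,230,160,255 scale 6.153846153846154
4.575 [ 0.3185  0.295  -0.4632  0.0001 -0.8128 -0.4262] [ 0.4968 -0.0045  0.1384] 3.033886110166055 [ 0.108   0.5195 -2.3563] [-0.048  -0.0104 -0.0256] 0.015427322716739144
```

View pics/e_scene.png

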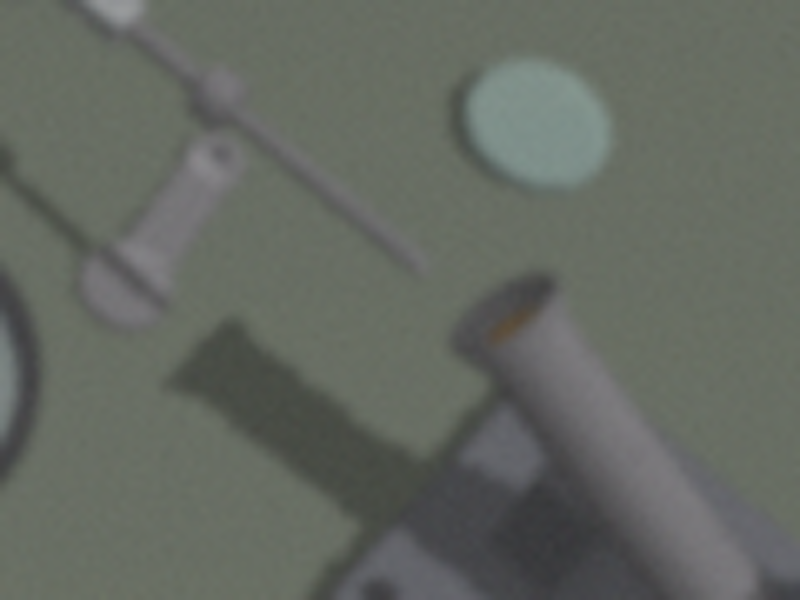

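View pics/e_top.png

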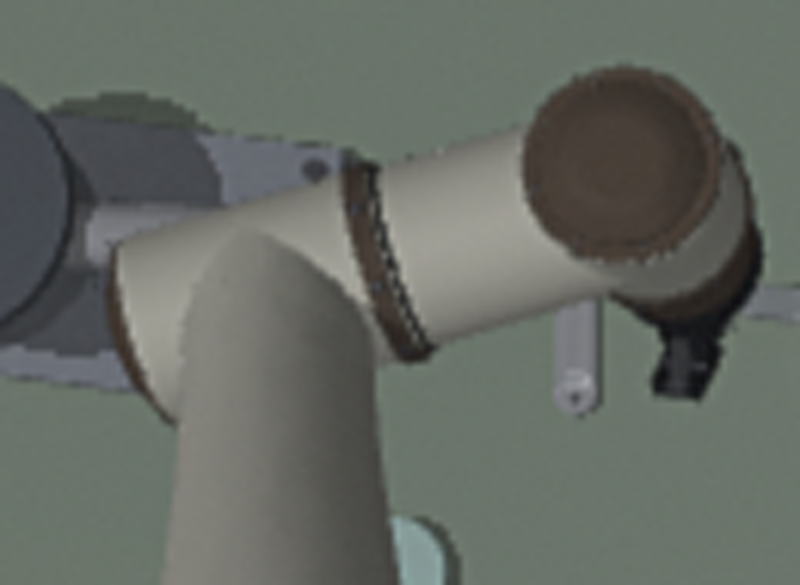

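```bash
cat > ov2.py <<'E'
from tilt import *
import sys
def draw(out,tcp,zyaw,pitch,M,yaw,box=(330,450,260,350),bias=(0,0),name='scene'):
    u0,u1,v0,v1=box; sc=min(800/(u1-u0),600/(v1-v0))
    im=cv2.resize(C[name]['frame'][v0:v1,u0:u1,::-1],None,fx=sc,fy=sc,interpolation=cv2.INTER_CUBIC)
    h=np.array([np.cos(yaw),np.sin(yaw),0]);z=np.array([0,0,1.]);l=np.cross(z,h)
    n=-np.cos(np.pi/6)*h+.5*z; u=.5*h+np.cos(np.pi/6)*z
    ths=np.linspace(0,2*np.pi,73)
    cs=[[M+n*s+rad*(np.cos(t)*l+np.sin(t)*u) for t in ths] for s,rad in((0,.0235),(0,.019),(-.02,.018),(-.1,.018))]
    cs.append(rodpts(tcp,zyaw,pitch,(0,50,100,190)))
    for i,c in enumerate(cs):
        q=np.array([proj(name,X) for X in c])+np.array(bias);q=(q-[u0,v0]+.5)*sc-.5
        if i==4: print(q.round(1))
        cv2.polylines(im,[np.round(q).astype(np.int32)],False,(0,255,255),1)
    cv2.imwrite('pics/'+out,im)
E
python3 - <<'E'
from ov2 import *
draw('e1.png',[.4968,-.0045,.1384],3.0339,0.0,np.array([.5195,.2155,.14]),1.4645)
E
```

```text
[[ 29.3 -64.3]
 [126.2  15.9]
 [227.4  99.6]
 [421.4 260.1]]
```

View pics/e1.png

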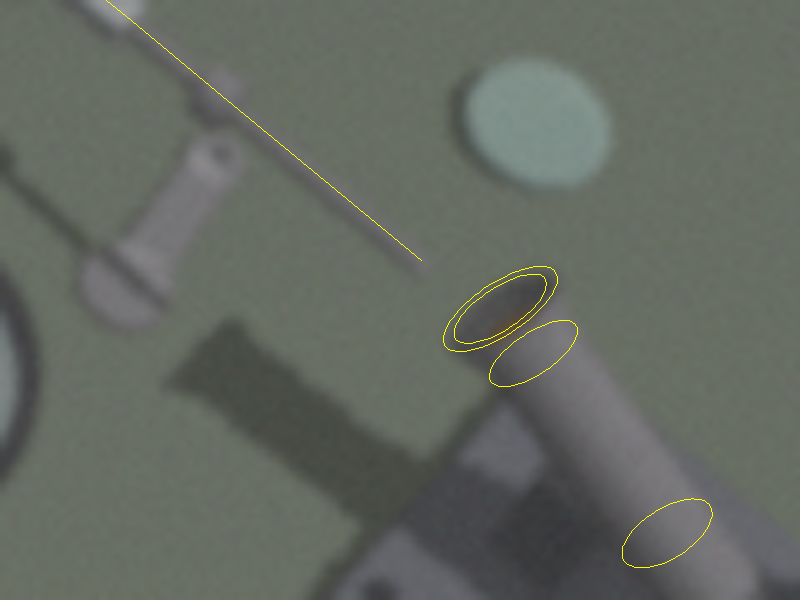

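Run:
```python
from ov2 import *
draw('e2.png',[.4968,-.0045,.1384],3.0339,0.0,np.array([.5195,.2155,.14]),1.4645,box=(385,435,287,325),bias=(.6,1.35))
draw('e3.png',[.4968,-.0045,.1384],3.0339,0.0,np.array([0,0,.14]),1.4645,box=(385,435,287,325),bias=(.6,1.35))
```

```text
[[-789.  -556.6]
 [-559.4 -366.7]
 [-319.6 -168.4]
 [ 139.7  211.7]]
[[-789.  -556.6]
 [-559.4 -366.7]
 [-319.6 -168.4]
 [ 139.7  211.7]]
```

View pics/e2.png

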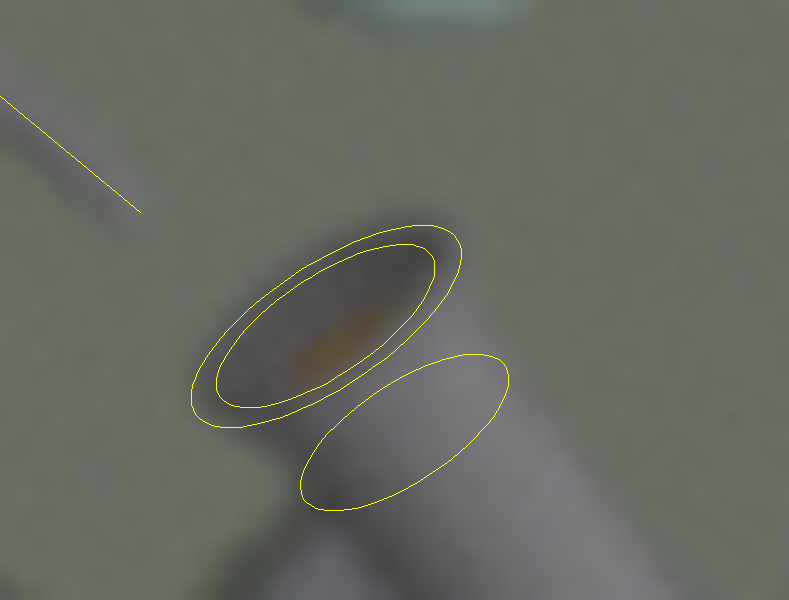

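View pics/e3.png

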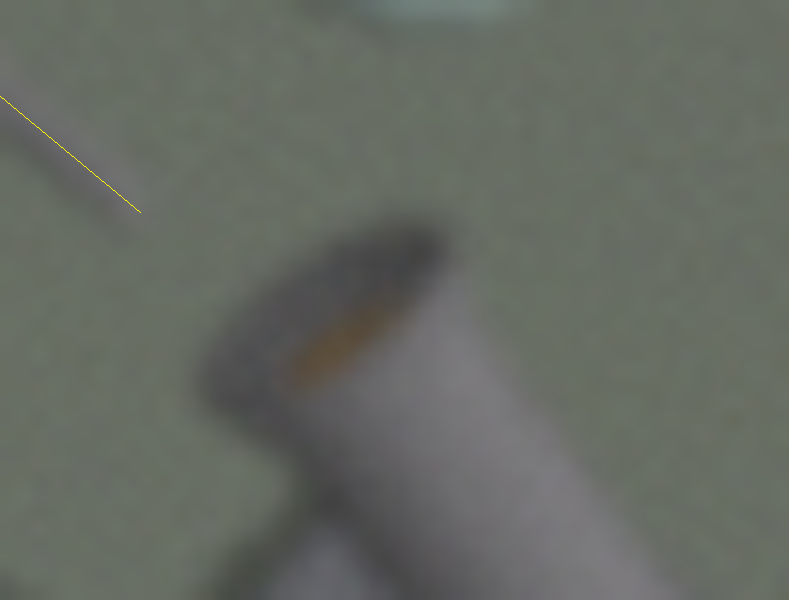

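Request:
{"api": "servo_tool", "payload": {
  "deltas": "10 1 10 -0.5 0; 10 2.2 20 -0.5 0; 10 3 28 -0.5 0; 10 3.8 36 -0.5 0; 10 4.4 41 -0.5 0; 10 4.8 45 -0.5 0; 10 4.8 45 -0.5 0"
}}

```text
time: 5.45
tcp_pos: [0.5022, 0.0421, 0.138]
orientation: [0.706, -0.037, -0.706, -0.038]
force: [-0.6, 0.7, -1.3]
finger_gap: 0.0156
```

```bash
python3 snap.py f scene:360,450,270,338
python3 - <<'E'
from rig import r
import numpy as np
print(r.read_state()['force'],r.read_state()['moment'])
E
```

```text
scene 360,450,270,338 scale 8.823529411764707
5.5 [ 0.4059  0.3058 -0.4477 -0.0003 -0.8163 -0.5115] [0.5022 0.042  0.138 ] 3.0357819654777316 [-0.3788  0.8902 -0.7337] [0.4437 0.0098 0.0298] 0.015816486035263998
[-0.37881837  0.89015591 -0.73369165] [0.44369123 0.00980715 0.02981606]
```

View pics/f_scene.png

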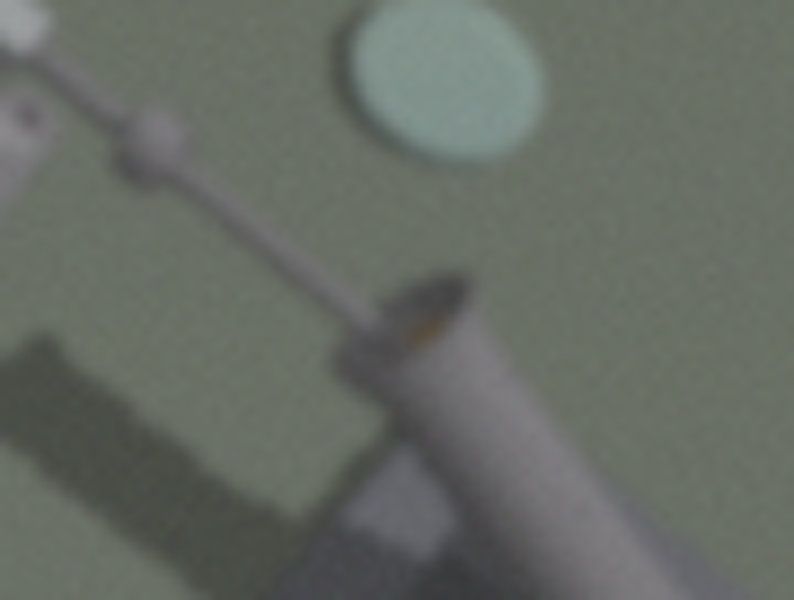

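Run:
```python
from ov2 import *
for p in (-.05,0,.05):
    print(p);draw('f_%d.png'%(p*100),[.5022,.042,.138],3.0345,p,np.array([.5195,.2155,.14]),1.4645,box=(360,450,270,338),bias=(.6,1.35))
```

```text
-0.05
[[-101.6  -60.6]
 [  33.3   45.5]
 [ 174.8  156.9]
 [ 448.   371.7]]
0
[[-101.6  -60.6]
 [  32.    49.9]
 [ 171.7  165.4]
 [ 439.6  386.9]]
0.05
[[-101.6  -60.6]
 [  30.4   54. ]
 [ 167.9  173.2]
 [ 429.9  400.6]]
```

View pics/f_0.png

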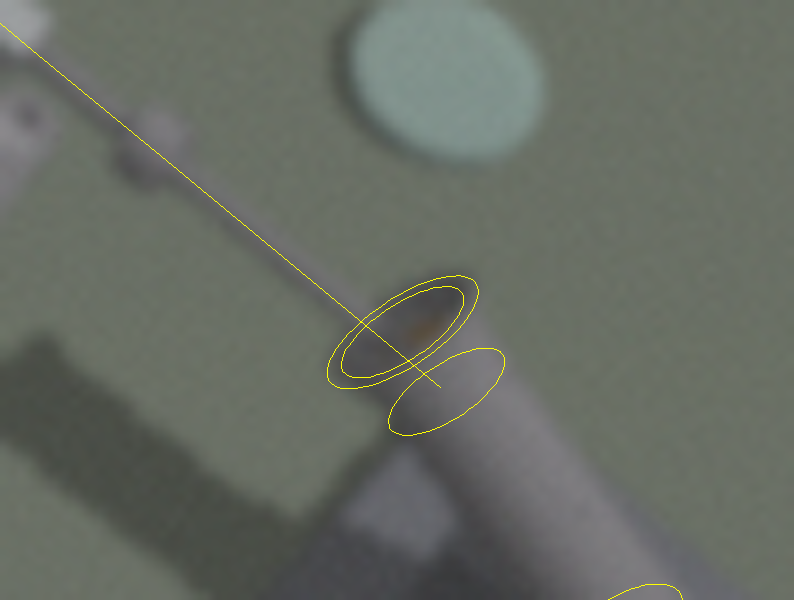

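Request:
{"api": "servo_tool", "payload": {
  "deltas": "10 0.4 4 1 0; 10 0.8 8 1.5 0; 10 0.8 8 1.5 0"
}}

```text
time: 5.88
tcp_pos: [0.5027, 0.0499, 0.1392]
orientation: [-0.706, 0.037, 0.706, 0.037]
force: [0.8, 0.4, -2.2]
finger_gap: 0.0155
```

```bash
python3 snap.py g scene:360,450,270,338
```

```text
scene 360,450,270,338 scale 8.823529411764707
5.925 [ 0.4205  0.3064 -0.4428 -0.0001 -0.8217 -0.5263] [0.5027 0.0498 0.1392] 3.0358076397769698 [-0.0461  0.6016 -1.6673] [ 0.0836 -0.0682  0.0073] 0.01520378634624537
```

View pics/g_scene.png

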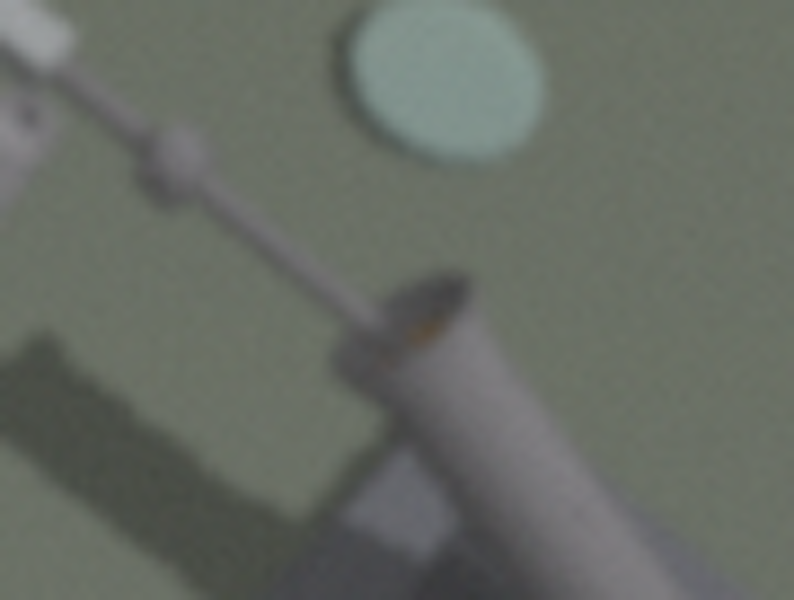

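Request:
{"api": "servo_tool", "payload": {
  "deltas": "10 0.1 0.8 8 0; 10 0.2 2 17 0; 10 0.3 3.2 24 0; 10 0.5 4.9 32 0; 10 0.7 6.5 39 0; 10 0.9 8.2 46.6 0; 10 0.9 8.2 46.6 0"
}}

```text
time: 6.8
tcp_pos: [0.5039, 0.0582, 0.1866]
orientation: [0.707, -0.037, -0.706, -0.038]
force: [0.1, -1.3, -1.9]
finger_gap: 0.0156
```

```bash
python3 snap.py i scene:340,460,260,350
```

```text
scene 340,460,260,350 scale 6.666666666666667
6.85 [ 0.4353  0.2512 -0.3796 -0.0004 -0.9387 -0.541 ] [0.5038 0.0582 0.1862] 3.03568167492973 [-0.5434 -0.8899 -2.1215] [-0.2615  0.0928  0.0776] 0.015059988995507112
```

View pics/i_scene.png

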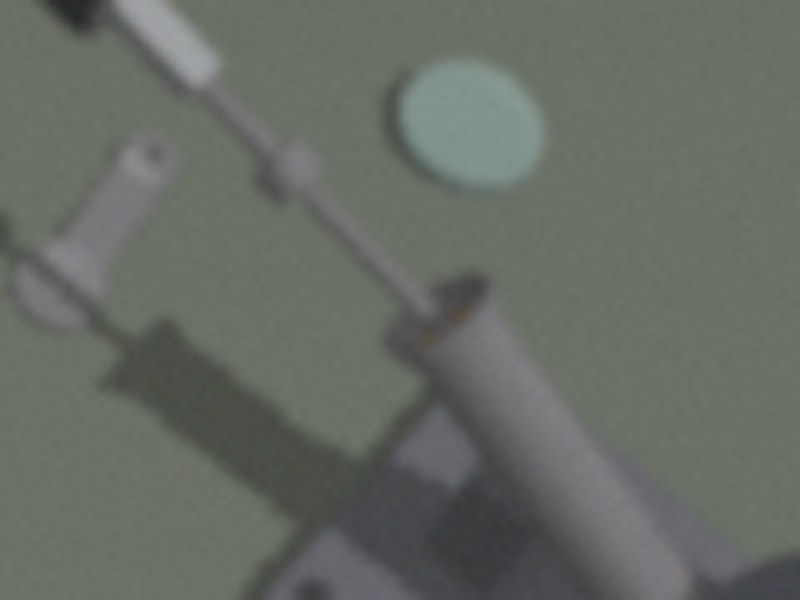

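Request:
{"api": "servo_tool", "payload": {
  "deltas": "10 0.3 2.7 7 0; 10 0.6 5.5 14 0; 10 0.9 8.5 20.5 0; 10 1.3 12 27.5 0; 10 1.7 16 34 0; 10 2.1 19.8 40.2 0; 10 2.1 19.8 40.2 0"
}}

```text
time: 7.72
tcp_pos: [0.506, 0.0782, 0.2267]
orientation: [0.706, -0.037, -0.706, -0.038]
force: [-0.4, -0.6, -2.7]
finger_gap: 0.0152
```

```bash
python3 snap.py j scene:340,460,260,350
```

```text
scene 340,460,260,350 scale 6.666666666666667
7.775 [ 0.4704  0.2177 -0.3119 -0.0005 -1.04   -0.576 ] [0.5059 0.0781 0.2263] 3.0357704955654334 [-0.4125 -0.2882 -2.3481] [-0.2665  0.1502  0.0892] 0.01539515285287659
```

View pics/j_scene.png

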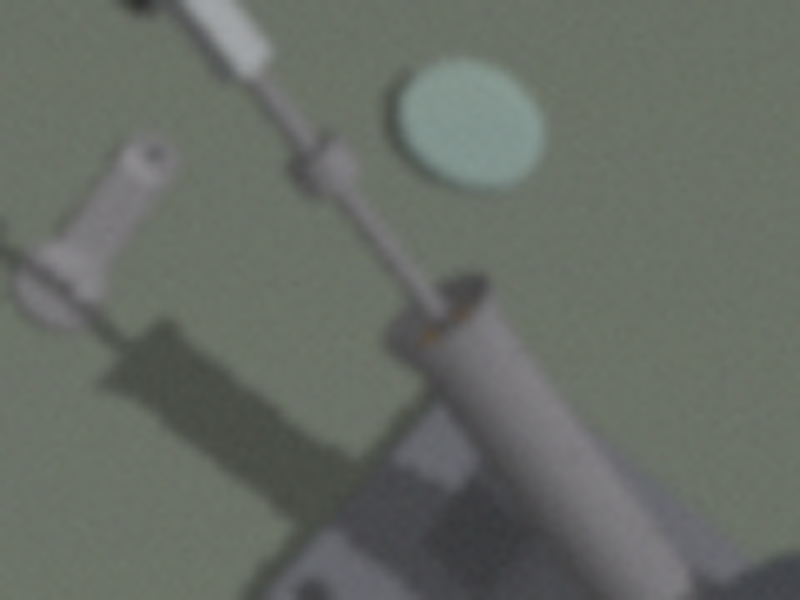

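Request:
{"api": "servo_tool", "payload": {
  "deltas": "10 0.9 8.6 -5 0; 10 1.8 17.2 -10 0; 10 2.8 25.8 -15 0; 10 3.7 34.4 -20 0; 10 4.6 43 -25 0; 10 4.6 43 -25 0"
}}

```text
time: 8.52
tcp_pos: [0.5102, 0.1212, 0.2005]
orientation: [-0.706, 0.037, 0.706, 0.037]
force: [0.7, -0.3, -1.5]
finger_gap: 0.0155
```

```bash
python3 snap.py k scene:360,450,270,338
```

```text
scene 360,450,270,338 scale 8.823529411764707
8.575 [ 0.5423  0.2643 -0.3191  0.0001 -0.988  -0.6478] [0.5103 0.1209 0.2009] 3.0361649756981484 [-0.0683 -0.6291 -2.0265] [-0.0522 -0.0145  0.0075] 0.01534189053321264
```

View pics/k_scene.png

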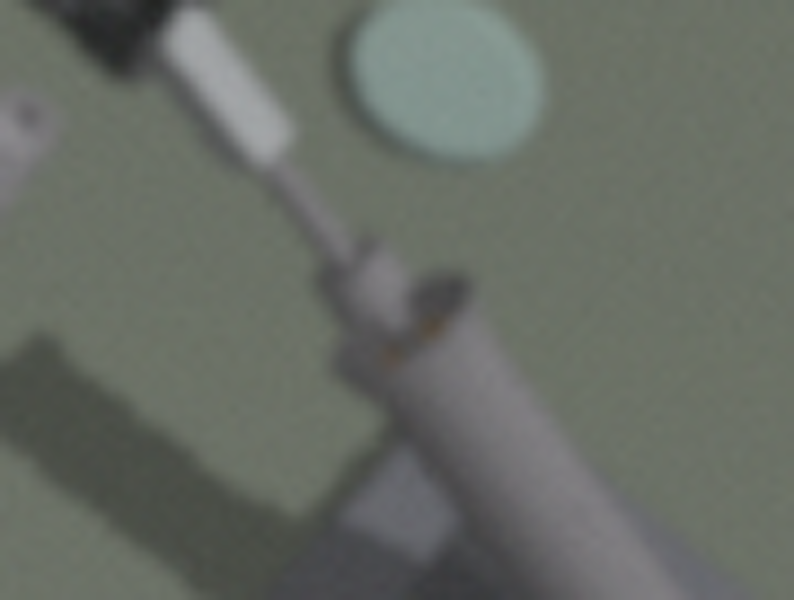

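Request:
{"api": "servo_tool", "payload": {
  "deltas": "10 0.4 3.4 -2 0; 10 0.7 6.9 -4 0; 10 1.1 10.3 -6 0; 10 1.1 10.3 -6 0"
}}

```text
time: 9.07
tcp_pos: [0.5114, 0.1311, 0.1949]
orientation: [-0.706, 0.037, 0.706, 0.037]
force: [-0.4, 0.3, -2.6]
finger_gap: 0.0157
```

```bash
python3 snap.py l scene:370,430,280,325
```

```text
scene 370,430,280,325 scale 13.333333333333334
9.125 [ 0.5583  0.2759 -0.3191  0.     -0.976  -0.6641] [0.5114 0.131  0.195 ] 3.0357970762597395 [-0.7583 -0.5421 -0.947 ] [-0.0421 -0.036  -0.0107] 0.015319485306401719
```

View pics/l_scene.png

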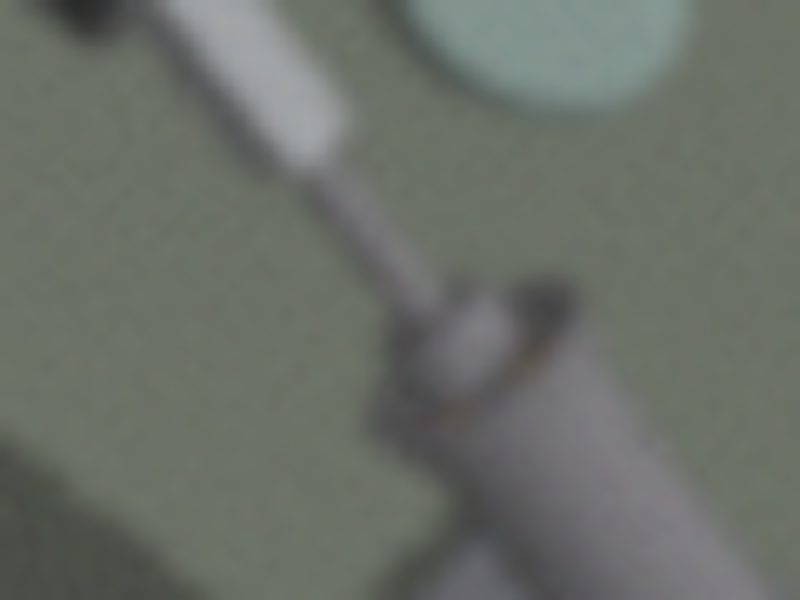

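Request:
{"api": "servo_tool", "payload": {
  "deltas": "10 0.2 1.7 -1 0; 10 0.4 3.4 -2 0; 10 0.5 5.2 -3 0; 10 0.5 5.2 -3 0"
}}

```text
time: 9.62
tcp_pos: [0.5119, 0.1359, 0.1922]
orientation: [-0.706, 0.038, 0.706, 0.037]
force: [0.0, -2.0, -1.0]
finger_gap: 0.0155
```

Request:
{"api": "servo_tool", "payload": {
  "deltas": "10 0.1 0.9 -0.5 0; 10 0.2 1.7 -1 0; 10 0.2 1.7 -1 0"
}}

```text
time: 10.0
tcp_pos: [0.5121, 0.1377, 0.1912]
orientation: [-0.706, 0.038, 0.706, 0.037]
force: [-1.4, -1.9, -0.5]
finger_gap: 0.0159
```

```bash
python3 snap.py m scene:370,430,280,325
```

```text
scene 370,430,280,325 scale 13.333333333333334
10.05 [ 0.5688  0.2837 -0.3189  0.0002 -0.9684 -0.6749] [0.5121 0.1377 0.1912] 3.0355902084776756 [ 0.5923 -2.9943 -0.2169] [-0.626   0.0257  0.045 ] 0.015450263842331445
```

View pics/m_scene.png

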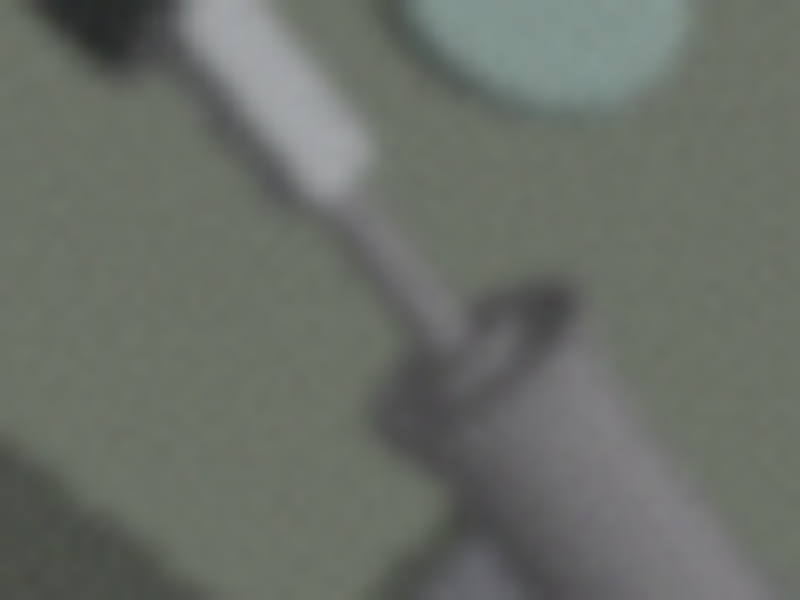

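Request:
{"api": "servo_tool", "payload": {
  "deltas": "10 -0.1 -0.7 -1.3 0; 10 -0.1 -0.7 -1.3 0"
}}

```text
time: 10.3
tcp_pos: [0.5122, 0.1372, 0.19]
orientation: [0.706, -0.037, -0.706, -0.038]
force: [-0.5, -0.9, 1.0]
finger_gap: 0.0152
```

```bash
cat > st.py <<'E'
from rig import r
import numpy as np
s=r.read_state()
np.set_printoptions(precision=3,suppress=True)
print(s['time'],s['tcp_pos']*1e3,s['force'],s['moment'],s['finger_gap'])
E
python3 st.py
```

```text
10.3 [512.18  137.199 189.991] [-0.543 -0.933  0.984] [-0.455  0.098  0.065] 0.01516405208231479
```

Request:
{"api": "servo_tool", "payload": {
  "deltas": "10 0.1 0.9 -0.5 0; 10 0.2 1.7 -1 0; 10 0.2 1.7 -1 0; 10 0.2 1.7 -1 0"
}}

```text
time: 10.8
tcp_pos: [0.5123, 0.1386, 0.189]
orientation: [0.706, -0.038, -0.706, -0.037]
force: [-0.5, -3.5, 2.9]
finger_gap: 0.0151
```

```bash
python3 st.py;  python3 snap.py n scene:370,430,280,325
```

```text
10.8 [512.303 138.604 189.042] [-0.474 -3.453  2.86 ] [-0.979  0.098  0.004] 0.015080368798479507
scene 370,430,280,325 scale 13.333333333333334
10.85 [ 0.5703  0.2865 -0.321   0.0004 -0.9632 -0.6765] [0.5123 0.1386 0.1891] 3.0355688646273573 [-0.1843 -4.3771  2.8719] [-1.0068  0.0277 -0.0105] 0.015924031153767126
```

View pics/n_scene.png

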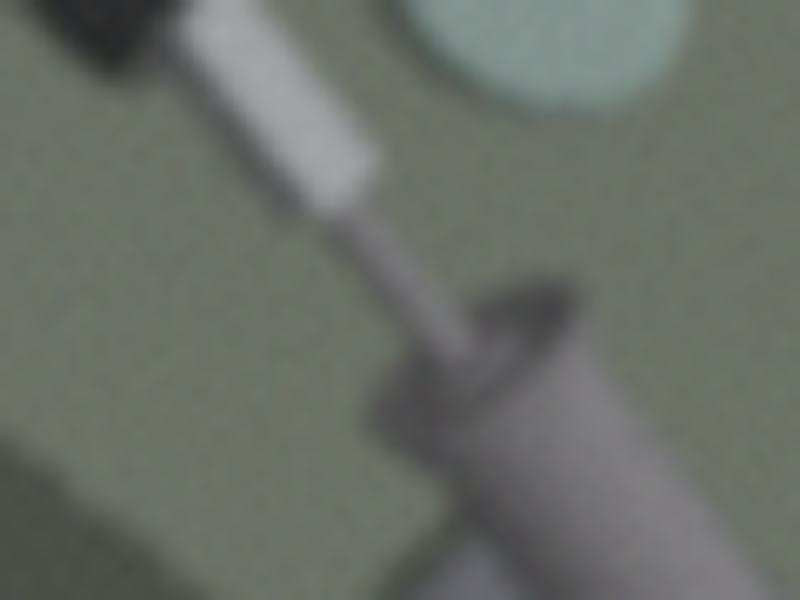

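Request:
{"api": "servo_tool", "payload": {
  "deltas": "10 0.1 0.5 0.9 0; 10 0.1 1.4 0.4 0; 10 0.2 1.8 0.2 0; 10 0.2 1.8 0.2 0"
}}

```text
time: 11.35
tcp_pos: [0.5122, 0.1391, 0.1894]
orientation: [-0.706, 0.039, 0.706, 0.036]
force: [-0.5, -8.6, 4.9]
finger_gap: 0.0154
```

```bash
python3 st.py
```

```text
11.35 [512.213 139.119 189.425] [-0.47  -8.555  4.869] [-2.434 -0.033 -0.075] 0.015407728481478804
```

Request:
{"api": "servo_tool", "payload": {
  "deltas": "10 0.1 0.9 -0.5 0; 10 0.1 1.3 -0.75 0; 10 0.1 1.3 -0.75 0"
}}

```text
time: 11.72
tcp_pos: [0.5122, 0.1393, 0.1894]
orientation: [-0.706, 0.039, 0.706, 0.036]
force: [-1.3, -12.6, 8.4]
finger_gap: 0.0154
```

```bash
python3 st.py;  python3 snap.py o scene:340,460,260,350
```

```text
11.725 [512.246 139.276 189.378] [ -1.299 -12.568   8.443] [-3.441  0.053 -0.109] 0.015412492587673425
scene 340,460,260,350 scale 6.666666666666667
11.775 [ 0.5731  0.2876 -0.3199  0.0041 -0.9671 -0.6816] [0.5122 0.1393 0.1894] 3.0353719889085657 [ -1.6093 -12.2783   8.7538] [-3.455   0.1115 -0.0661] 0.015527699127663434
```

View pics/o_scene.png

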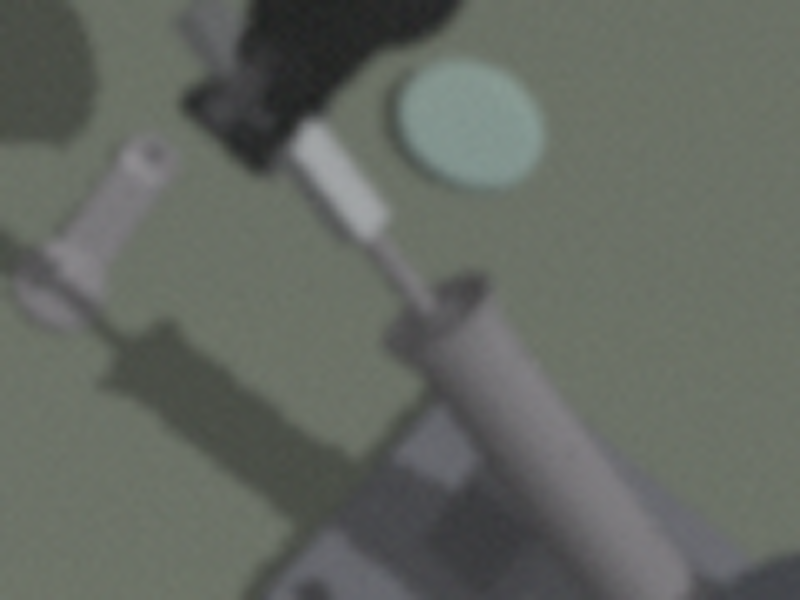

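Run:
```python
from ov2 import *
for p in (.42,.52,.62):
    print(p);draw('o_%d.png'%(p*100),[.5122,.1393,.1894],3.0345,p,np.array([.5195,.2155,.14]),1.4645,box=(370,430,280,325),bias=(.6,1.35))
```

```text
0.42
[[174.6 -25. ]
 [358.4 197.3]
 [544.  421.8]
 [882.3 831.1]]
0.52
[[174.6 -25. ]
 [342.3 200. ]
 [509.9 425. ]
 [811.5 829.8]]
0.62
[[174.6 -25. ]
 [324.6 200.4]
 [473.1 423.7]
 [736.9 820.2]]
```

View pics/o_52.png

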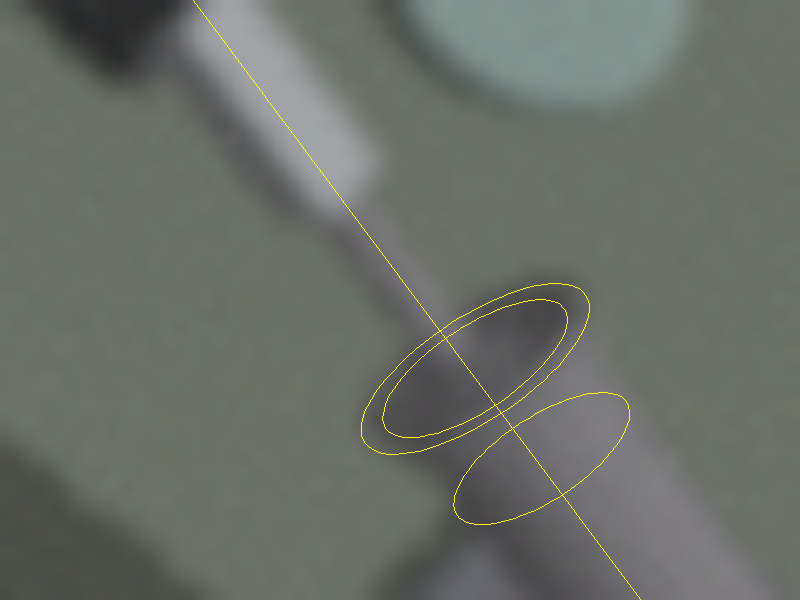

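Request:
{"api": "servo_tool", "payload": {
  "deltas": "10 -0.4 -4 2.3 0; 10 -1.1 -10 5.8 0; 10 -2 -19 11 0; 10 -3 -28 16.3 0; 10 -4 -37 21.6 0; 10 -5 -46 26.8 0; 10 -6 -55 32 0; 10 -6.8 -64.5 37.6 0; 10 -6.8 -64.5 37.6 0"
}}

```text
time: 12.9
tcp_pos: [0.5058, 0.0768, 0.2264]
orientation: [0.706, -0.038, -0.706, -0.038]
force: [0.2, 0.7, -2.8]
finger_gap: 0.0158
```

```bash
python3 st.py;  python3 snap.py p scene:340,460,260,350
```

```text
12.9 [505.751  76.759 226.413] [ 0.199  0.725 -2.767] [-0.04   0.047 -0.022] 0.015800503547528818
scene 340,460,260,350 scale 6.666666666666667
12.95 [ 0.4689  0.2177 -0.3127 -0.0001 -1.0399 -0.5756] [0.5057 0.0771 0.2261] 3.034851289793424 [-0.1479  0.2399 -1.2254] [-0.022   0.0096 -0.0181] 0.015411654759930471
```

View pics/p_scene.png

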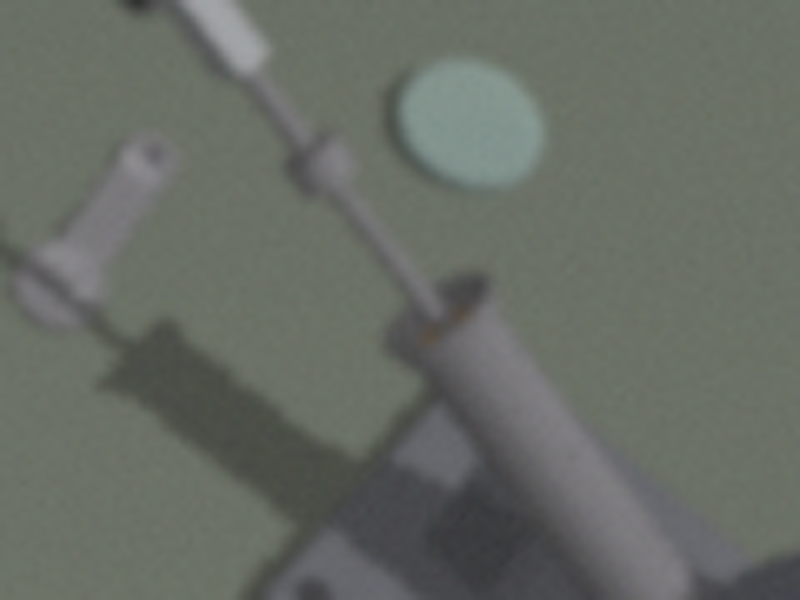

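Request:
{"api": "servo_tool", "payload": {
  "deltas": "10 -0.4 -4 -6 0; 10 -0.8 -7.8 -12.7 0; 10 -1.2 -11 -19.5 0; 10 -1.5 -14.3 -26.2 0; 10 -1.8 -17 -33 0; 10 -2.1 -19.8 -40.2 0; 10 -2.3 -21.5 -48 0; 10 -2.4 -23 -55 0; 10 -2.4 -23 -55 0"
}}

```text
time: 14.08
tcp_pos: [0.5029, 0.0539, 0.1702]
orientation: [-0.706, 0.038, 0.707, 0.037]
force: [-0.1, -0.9, -0.5]
finger_gap: 0.0158
```

```bash
python3 st.py;  python3 snap.py q scene:340,460,260,350
```

```text
14.075 [502.897  53.872 170.172] [-0.115 -0.891 -0.473] [0.041 0.014 0.031] 0.015762192423729643
scene 340,460,260,350 scale 6.666666666666667
14.125 [ 0.4285  0.2685 -0.402   0.0004 -0.9017 -0.5348] [0.503  0.054  0.1705] 3.035466203710137 [-0.6902  0.4591 -0.8797] [0.0425 0.0975 0.0236] 0.015442218323133666
```

View pics/q_scene.png

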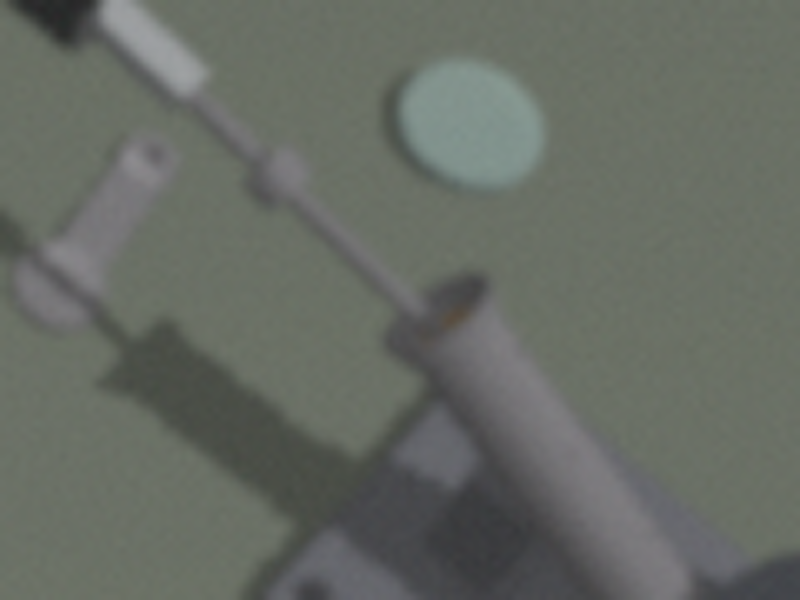

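Request:
{"api": "servo_tool", "payload": {
  "deltas": "10 -0.2 -1.5 -8 0; 10 -0.3 -2.9 -15 0; 10 -0.4 -4 -24 0; 10 -0.5 -5 -32 0; 10 -0.5 -5 -33 0; 10 -0.5 -5 -33 0"
}}

```text
time: 14.88
tcp_pos: [0.5028, 0.0494, 0.1378]
orientation: [-0.706, 0.038, 0.706, 0.037]
force: [0.4, 0.9, -0.3]
finger_gap: 0.0151
```

```bash
python3 st.py;  python3 snap.py s scene:340,460,260,350
python3 - <<'E'
from ov2 import *
for p in (-.05,0,.05,.1):
    draw('s_%d.png'%(p*100),[.5024,.049,.1376],3.0352,p,np.array([.5195,.2155,.14]),1.4645,box=(340,460,260,350),bias=(.6,1.35))
E
```

```text
14.875 [502.823  49.385 137.786] [ 0.394  0.853 -0.309] [ 0.328 -0.001  0.02 ] 0.015110540160260033
scene 340,460,260,350 scale 6.666666666666667
14.925 [ 0.4198  0.3084 -0.4442  0.0002 -0.8185 -0.5258] [0.5028 0.0494 0.1379] 3.0357407507480674 [-0.1575  0.4822 -0.6114] [ 0.2454 -0.0118  0.0291] 0.01558169646696848
[[ 71.1  31.9]
 [173.7 112.5]
 [281.3 197. ]
 [489.1 360.2]]
[[ 71.1  31.9]
 [172.7 115.7]
 [278.9 203.4]
 [482.6 371.6]]
[[ 71.1  31.9]
 [171.4 118.8]
 [275.9 209.3]
 [475.2 381.9]]
[[ 71.1  31.9]
 [169.9 121.6]
 [272.4 214.7]
 [466.7 391.1]]
```

View pics/s_0.png

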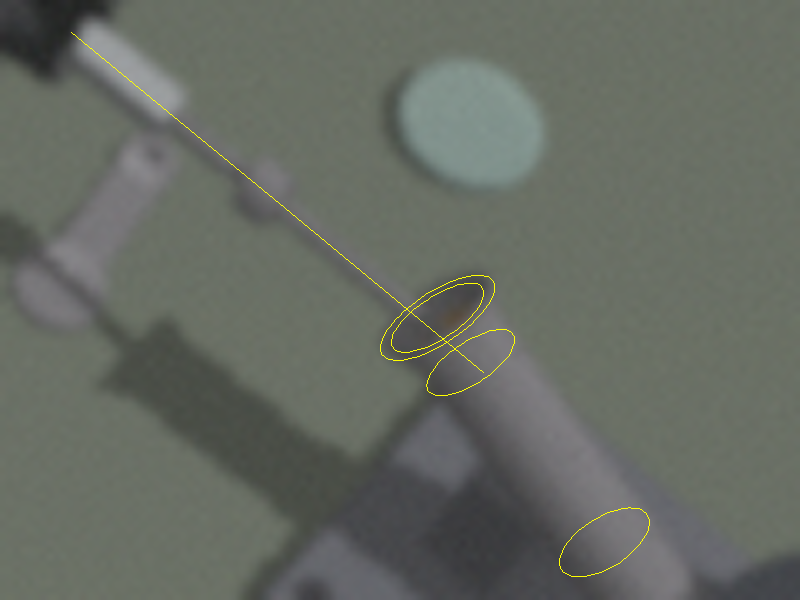

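Request:
{"api": "servo_tool", "payload": {
  "deltas": "10 -1 -10 0 0; 10 -3.2 -30 0 0; 10 -5.3 -50 0 0; 10 -7.4 -70 0 0; 10 -7.4 -70 0 0; 10 -7.4 -70 0 0"
}}

```text
time: 15.68
tcp_pos: [0.4952, -0.0212, 0.1378]
orientation: [-0.706, 0.038, 0.706, 0.038]
force: [-0.4, 0.7, -1.8]
finger_gap: 0.0153
```

```bash
python3 st.py;  python3 snap.py u scene:310,460,235,348
python3 - <<'E'
from ov2 import *
for p in (-.05,0,.05,.1):
    draw('u_%d.png'%(p*100),[.4955,-.0205,.1378],3.0352,p,np.array([.5195,.2155,.14]),1.4645,box=(310,460,235,348),bias=(.6,1.35))
E
```

```text
15.675 [495.154 -21.25  137.838] [-0.393  0.707 -1.833] [-0.083 -0.035  0.029] 0.01525054118301096
scene 310,460,235,348 scale 5.3097345132743365
15.725 [ 0.2861  0.294  -0.4664  0.0001 -0.8105 -0.3925] [ 0.4953 -0.0209  0.1379] 3.035282273500981 [ 0.2663  0.1756 -1.8683] [-0.0303 -0.0261  0.0188] 0.015256307114847946
[[107.8  69.8]
 [184.6 130. ]
 [265.  193.1]
 [419.9 314.7]]
[[107.8  69.8]
 [184.  132.7]
 [263.6 198.4]
 [415.9 324.2]]
[[107.8  69.8]
 [183.3 135.3]
 [261.7 203.4]
 [411.1 333. ]]
[[107.8  69.8]
 [182.3 137.6]
 [259.5 207.9]
 [405.6 340.9]]
```

View pics/u_scene.png

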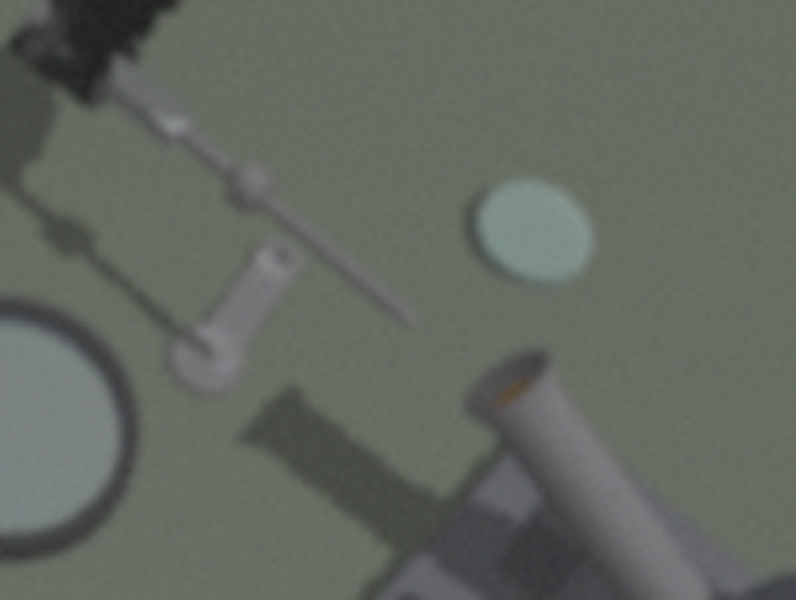

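View pics/u_0.png

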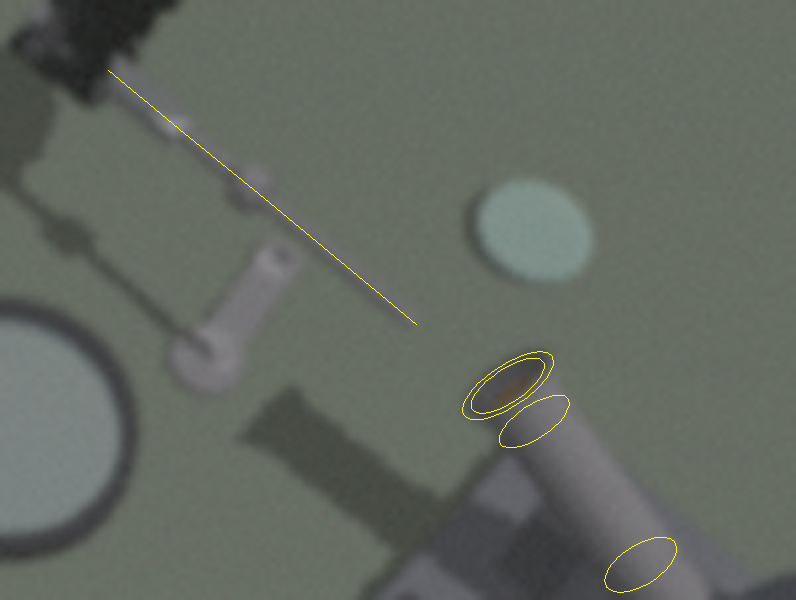

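Request:
{"api": "servo_tool", "payload": {
  "deltas": "10 0 -30 8 0; 10 5 -60 18 -0.1; 10 12 -80 28 -0.25; 10 25 -82 36 -0.4; 10 38 -82 38.5 -0.55; 10 43.5 -82 38.5 -0.68; 10 43.5 -82 38.5 -0.68; 10 43.5 -82 38.5 -0.68"
}}

```text
time: 16.73
tcp_pos: [0.5385, -0.1023, 0.1761]
orientation: [-0.653, 0.27, 0.654, 0.27]
force: [0.4, -0.2, -2.6]
finger_gap: 0.0152
```

```bash
python3 st.py;  python3 snap.py v scene:180,400,150,350 top:120,320,75,225
```

```text
16.725 [ 538.497 -102.316  176.104] [ 0.403 -0.193 -2.635] [-0.033  0.07  -0.032] 0.015155883059145189
scene 180,400,150,350 scale 3.0
top 120,320,75,225 scale 4.0
16.825 [ 0.1078  0.3283 -0.2954 -0.0001 -0.9476 -0.8923] [ 0.5386 -0.1024  0.1763] 2.357049039918152 [ 0.1319  0.1606 -2.6987] [-0.045   0.0968  0.043 ] 0.01547225570986128
```

View pics/v_scene.png

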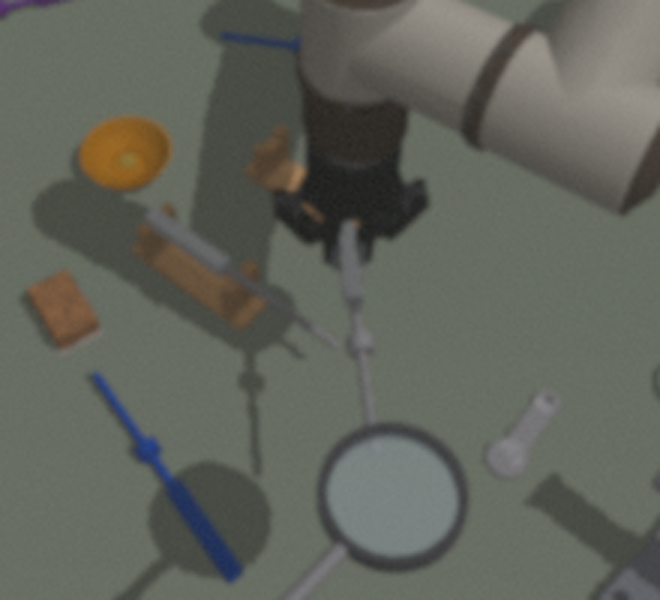

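View pics/v_top.png

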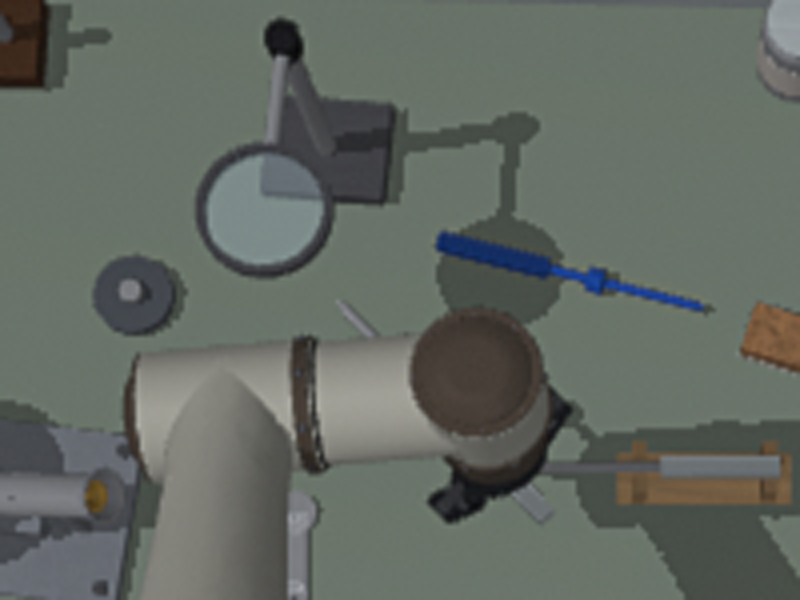

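Run:
```python
from tilt import *
np.set_printoptions(precision=4,suppress=True)
T=px((341,302),4,(120,75));S=px((374,447),3,(180,150))
print(tri(T,S),onz('top',T,.17))
for p in(0,.05):
    X=rodpts([.5386,-.1024,.1763],2.357,p,(190,))[0];print(X,proj('top',X),T,proj('scene',X),S)
```

```text
[0.6729 0.0301 0.1718] [0.6739 0.0295 0.17  ]
[0.6728 0.0321 0.1703] [204.0472 150.4086] [204.875, 150.125] [304.3647 299.3434] [304.3333333333333, 298.66666666666663]
[0.6727 0.0319 0.1608] [204.5012 151.2783] [204.875, 150.125] [304.1463 301.0072] [304.3333333333333, 298.66666666666663]
```

Request:
{"api": "servo_tool", "payload": {
  "deltas": "10 12 12 0 0; 10 25 25 0 0; 10 37 37 0 0; 10 46 46 0 0; 10 49 49 0 0; 10 49 49 0 0; 10 49 49 0 0; 10 49 49 0 0"
}}

```text
time: 17.82
tcp_pos: [0.5876, -0.0539, 0.1765]
orientation: [-0.653, 0.271, 0.653, 0.271]
force: [-0.0, -0.2, -1.5]
finger_gap: 0.0157
```

```bash
python3 st.py;  python3 snap.py w scene:230,350,200,330 top:130,290,75,195
```

```text
17.825 [587.604 -53.95  176.459] [-0.01  -0.151 -1.545] [-0.057  0.08   0.012] 0.01568396862004382
scene 230,350,200,330 scale 4.615384615384615
top 130,290,75,195 scale 5.0
17.925 [ 0.1828  0.3935 -0.1921 -0.     -0.9851 -0.9692] [ 0.5877 -0.0539  0.1765] 2.3551508296638506 [-0.2825 -0.4096 -2.2897] [-0.0088  0.0551 -0.0236] 0.01537422349364118
```

View pics/w_scene.png

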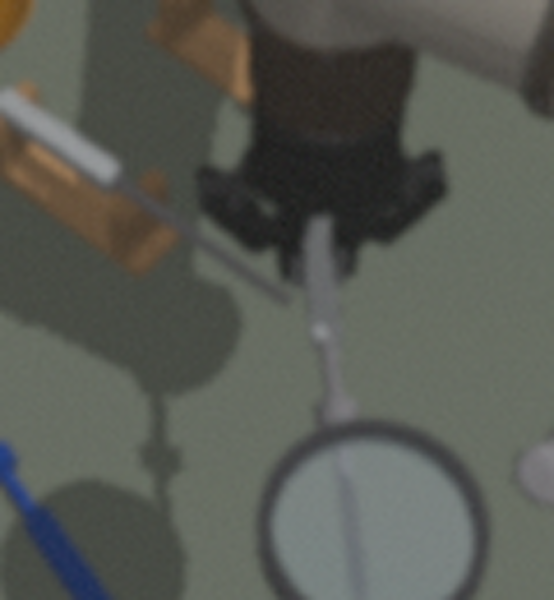

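View pics/w_top.png

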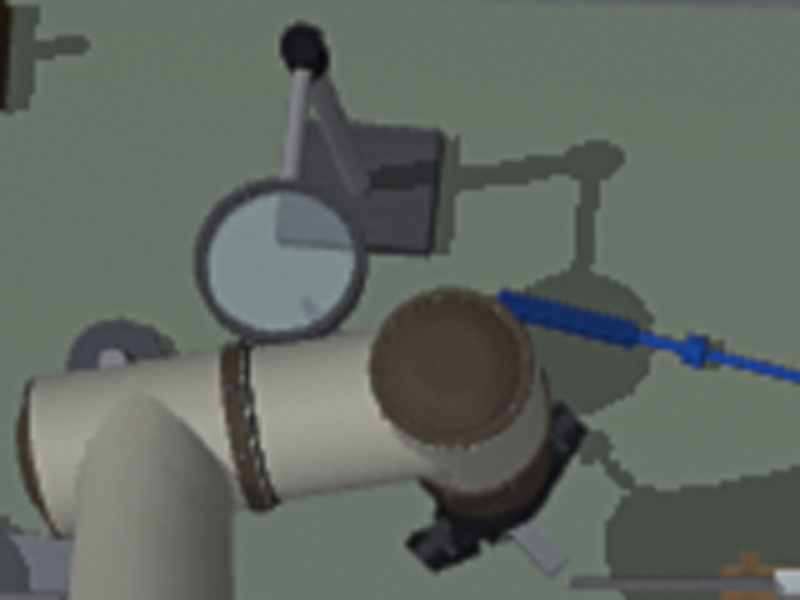

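Run:
```python
from tilt import *
np.set_printoptions(precision=4,suppress=True)
T=px((304,297),5,(130,75));print(onz('top',T,.17),onz('top',px((281,261),5,(130,75)),.25))
X=rodpts([.5877,-.0539,.1765],2.3552,0.0,(190,))[0];print(X,(proj('top',X)-[130,75])*5,(proj('scene',X)-[230,200])*4.615)
L=np.array([.723,.081,.17]);print((proj('top',L)-[130,75])*5)
```

```text
[0.7258 0.0779 0.17  ] [0.723  0.0788 0.25  ]
[0.7222 0.0803 0.1705] [297.8406 300.186 ] [358.9442 591.5847]
[296.9591 299.1657]
```

```bash
python3 -c "
from rig import r
print(r.finish_job())"; python3 st.py
```

```text
the job is handed in; nothing more can be done
None
the job is handed in; nothing more can be done
```

I took the collared rod from its cradle, pressed the sprung stop home with it, drew it out of the tube, and handed in with it held level under the lens. The whole job took about 18 s of the 51 s allowed; no verdict is reported.

**Tilting the rod:** The moves cannot tilt the tool, so I let the rod pivot in the grip against the tube: down to 30° going in, and back to level coming out.

**Stop ring:** Contact began at about 8 mm depth. About 4 mm further in, the push rose to about 16 N with no more movement, which I read as the ring hard against its stop. A picture check put the rod about 0.02 rad off the tube axis. I had no direct reading of the ring's travel.

**Last checks:**
- **Tip position:** it is about 2–4 mm sideways of the lens centre.
- **Tip height:** it is about 80 mm below the lens. Both cameras gave this just before the last level move. At the final pose it comes only from the tool height, because the tip lay outside the scene picture I took.
- **Tilt:** the rod is level within about 0.04 rad by the pictures.
- **Touching:** force readings showed only the rod's weight plus noise.

**Disagreements:** The scene camera was off by about 1.5 pixels from the tool pose, and I corrected for that. Partway through the push the moment readings did not fit the force readings, so I went by the force and the measured travel instead.

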